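# Lock a T-slot stop behind a cover plate

### The job

Take the wing-handled T-slot stop out of the wooden holder, lower it into the open end of the fixture's slot, and slide it along so that it pushes the white plate fully home; press it there against the fence for a moment with a firm fingertip push (about 10 N). Then, still up against the plate, turn the stop a quarter turn clockwise (seen from above) so that its foot locks under the slot's lips, and let go. Feel your way gently, never forcing the plate or the fixture or pushing the plate with the gripper, and leave the round-knobbed stop and everything else where it is.

Things in the scene. Friction and masses are not known exactly. Their poses are not given: they have to be found in the camera images.
- fixture: Aluminium assembly fixture, 230 (x) x 120 (y) x 26 mm high, fixed to the bench, rigid. Origin: centre of its underside. A T-slot, open at the top, runs along its own x axis at y = 0 over its full length: 19 mm wide between lips 8 mm thick (z 18 to 26 mm), over a cavity 32 mm wide (z 6 to 18 mm).
- slot_entry (a point): Point on the slot's centre line at the lips' top, 75 mm from the fixture's centre towards its open (-x) end: where the stop can go in. Axes as the fixture's: x along the slot towards the fence. Low fixed side guides, 10 mm high and 82 mm apart, run from fixture x = -18 to +78 mm.
- nut: T-slot stop with the WING handle, steel with black handle, 72 mm high, 0.2 kg, upright. Origin: centre of its underside, z up. T foot 30 (own x) x 17 (y) x 8 mm, underside chamfered; stem 15 mm dia., z 8 to 18; round collar 40 mm dia., z 18 to 32; neck 14 mm dia., z 32 to 40; wing 44 (x) x 14 (y) mm, z 40 to 72, parallel to the foot. Starts in a holder pocket, collar on the holder's top.
- nut_grip (a point): Centre of the wing, on the stop's axis, 56 mm above its underside; axes as nut. With own x along the slot the foot passes the lips (1 mm play a side); seated, the collar rests on the fixture's top, origin 8 mm above the fixture's underside, 2 mm air over and under the foot. Two foot corners are cut away: clockwise it turns to 90 and jams at 98 degrees, anticlockwise it jams early.
- plate: White plastic plate, 70 (x) x 80 (y) x 12 mm, 0.1 to 0.2 kg, loose, flat on the fixture between the guides, axes nearly the fixture's. Origin: centre of its underside. Starts 14 to 64 mm short of home; 1 to 2.5 N slide it. Home is where its +x edge meets the fence, a steel bar 12 mm high on the fixture. The stop bearing on its near edge has its axis 55 mm from the plate's centre.
- fence_zone (a point): NOT the fence itself: a fixed mark on the slot's centre line, at the fixture's top, 90 mm from its centre. The fence's near face is set anew each time, anywhere within 12 mm either side along x, and is then rigid: find it by feel. The slot's hidden lining is set with it: the foot can turn only within 1.5 mm of where the stop bears on the home plate; elsewhere it jams at 20 degrees.
- holder: Plywood parking block, 150 (x) x 60 (y) x 26 mm, fixed. Origin: centre of its underside. Two pockets 35 (x) x 22 (y) mm, 20 mm deep, at x = -37.5 and +37.5 mm, y = 0; the wing stop stands in either one.
- roundnut: The OTHER stop: the same, but with a round black knob 32 mm in diameter in place of the wing, in the other pocket. To be left alone. Origin: centre of its underside.
- bowl: Orange plastic bowl, 120 mm wide, 55 mm high, beside the fixture. To be left alone. Origin: centre of its underside.
- fitting0: Small grey plastic pipe fitting, 34 mm long, lying on the bench. To be left alone. Origin: centre of its underside.
- fitting1: Another such grey fitting, to be left alone.
Mind the look-alikes: they are no part of the job. Leave any blue or turquoise look-alike of the nut alone.

How it is judged:
On the way, in this order (a step that is already met when the one before it is completed fails the run):
1. the wing-handled stop is down in the slot short of the plate, foot along the slot, collar on the fixture (z of nut in the frame of fixture below 0.011 m and y of nut in the frame of fixture between -0.003 and 0.003 m and x of nut in the frame of fixture above -0.115 m and x of nut in the frame of plate below -0.057 m and angle between the x axis of nut and the x axis of fixture, either way round below 0.2 rad), for 0.1 s.
2. the stop, still unturned, presses the plate against the fence (more than 4 N for 0.2 s) (contact force between nut and plate above 4 N and x of plate in the frame of fixture above 0.041 m and z of nut in the frame of fixture below 0.011 m and angle between the x axis of nut and the x axis of fixture, either way round below 0.4 rad), for 0.2 s.
3. the stop has been turned a quarter turn (at least 75 degrees), which only goes at its place against the home plate (angle between the x axis of nut and the x axis of fixture, either way round above 1.31 rad and z of nut in the frame of fixture below 0.011 m), for 0.1 s.
At the end, for the whole second after the job is handed in: Plate home at the fence, flat and square; the wing-handled stop upright in the slot, collar down on the fixture, turned 75 to 105 degrees from the slot direction with its foot under the lips (possible only where it holds the plate home), within 2 mm of the plate; both at rest and released (angle between the x axis of nut and the x axis of fixture, either way round above 1.31 rad and z of nut in the frame of fixture below 0.0095 m and angle between nut's own z axis and vertical below 0.06 rad and x of nut in the frame of plate between -0.057 and -0.053 m and y of nut in the frame of fixture between -0.003 and 0.003 m and x of plate in the frame of fixture above 0.041 m and z of plate in the frame of fixture below 0.028 m and angle between the x axis of plate and the x axis of fixture, either way round below 0.035 rad and linear speed of each of nut, plate below 0.01 m/s); the robot touches nothing.
It fails at once if the stop presses on the plate with more than 25 N (contact force between nut and plate above 25 N).
It fails at once if the stop is forced against the fixture with more than 45 N (contact force between nut and fixture above 45 N).
It fails at once if the gripper pushes the plate itself (contact force between the fingers and plate above 3 N).
It fails at once if the round-knobbed stop, the bowl or a fitting is shifted by more than 20 mm (distance of any of roundnut, bowl, fitting0, fitting1 from where it was at the start of the episode above 0.02 m).
It fails at once if the stop, once turned, is backed off from the plate by more than 3 mm (angle between the x axis of nut and the x axis of fixture, either way round above 1.31 rad and z of nut in the frame of fixture below 0.011 m and x of nut in the frame of fixture above -0.05 m and y of nut in the frame of fixture between -0.003 and 0.003 m and x of nut in the frame of plate below -0.058 m).
It also fails if it takes over 64 s, if anything falls off the work surface, if the arm or the gripper's body presses on something with over 40 N, if the wrist force passes 120 N, or if a joint passes its speed limit or range.

### The arm

A 7-joint arm with a two-finger parallel gripper is mounted at the origin on the work surface. World frame = base frame: x ahead of the robot, y to its left, z up, the work surface at z = 0. Lengths are in m, angles in rad, forces in N, time in s.
With the tool pointing down it reaches from about 0.425 to 0.875 m from the base axis. Payload 4.7 kg.
Tool frame: the origin (TCP) lies on the centre line of the jaws, within the pads' length; the fingertips stand 14 mm ahead of it and the grasp point (between the pads) lies 5 mm behind it; z points along the fingers, x is the direction in which the jaws open and shut, and the axes are right-handed (so a half turn about z gives the same grasp; the last joint's range is limited). The gripper opens to 87 mm and grips with 3 to 60 N. Pads are 19 mm wide; open, the fingers measure 117 mm over their backs; the gripper's body (75 mm by 190 mm) begins 51 mm behind the grasp point.
Start: joints at [1.345, 0.321, -0.07, 1.45, 0.023, 1.371, -0.057], TCP at [0.154, -0.631, 0.237] pointing down, gripper open.
Joint ranges: [-2.86, 2.86], [-0.3, 2.09], [-1.38, 1.24], [0.06, 2.45], [-1.56, 4.7], [0.09, 2.05], [-2.69, 2.69]. Speed limits (rad/s): [2.57, 2.57, 3.14, 3.14, 3.14, 3.14, 3.14].

### API

Orientations are given as a rotation vector (axis times angle).
In Python, from bench import ctrl gives the robot as it stands.
- The arm moves only by the tool drive_tool, never from a script. Its argument "rows" is a list that holds one entry, the list of rows, each a list of 5 numbers: the shift along the tool's x, y, z scaled (see below), then the turn about the tool's z scaled (see below), then the closure in counts, from 0 (fully open) to 255 (shut). In form: [[[dx, dy, dz, spin, jaw], ...]]. A call has 1 to 20 rows; each row is the pose to reach, as a shift and turn from the pose commanded when the call began, along the tool's axes at that moment, turning the shorter way round; what a row does not reach only later rows make up. The controller multiplies each number of a shift by 300 mm and each number of a turn by pi rad. A row lasts 1/8 s, in which the tool goes at most 62.5 mm and 10.7 degrees, less where a joint would pass 70% of its speed; a pose out of reach is approached as far as the arm can. A call with a number of a shift or a turn outside -1 to 1 is refused whole. A call with a gripper value outside its range is refused whole. The fingers move at their own pace and stop on an object; "grip_force" is the grip in N (left out, the last holds). Time passes only in rows, so rows that repeat a pose let the fingers close. It gives the time, the measured TCP pose, the force and the opening at its end, in the units of the state.
- ctrl.get_state(): the state, without advancing time (a new reading comes with each control period).
- ctrl.get_image(name): name is "scene" or "top" or "wrist"; returns a dict with "img" (400x640x3 uint8, blue, green, red), "camera_matrix" (3x3 intrinsics, pixels), "R" (3x3) and "t" (3): a world point X has camera coordinates R X + t. Camera axes: x right, y down, z forward; pixel columns grow to the right and rows downward; lengths in m; the calibration is good to about 2 mm. A picture is of the moment at which its call begins. There is no depth.
- ctrl.close_job(): hands the job in, once; it reports no verdict.
The state is a dict: "time": time; "joint_positions": joint angles; "qd": joint speeds; "joint_torque": joint torques, N m; "position": TCP position; "tool_rot": TCP orientation; "ft_force": force on the tool from outside, world axes, zero at the start; "torque": the same for the moment, N m; "grip_width": opening from 0.0 (shut) to 1.0 (fully open).
Only numpy, scipy, OpenCV 4.12 (cv2) and the standard library are available. Lean on these libraries where they do the work, as an engineer would, in place of code of your own. Each camera call takes 0.05 s, during which the arm holds its last target.

## Working session

There is one attempt and no reset: what is moved stays moved. The work goes in short steps, Python scripts to look and compute and a tool call to move; the robot and the scene stay as the last step left them, time stands still between calls to the robot, and variables do not carry over. Pictures are saved under pics/ and viewed, and the job is handed in when it is done.

Besides the shell and the picture viewer there is one more tool, called after "Call:" by a JSON object that holds its "api" and its "payload". drive_tool: Moves the arm, as the interface text tells. Its arguments: {"type":"object","properties":{"rows":{"type":"array"},"grip_force":{"type":"number"}},"required":["rows"]}

```bash
mkdir -p pics; ls
python3 - <<'E'
from bench import ctrl
import cv2,json,numpy as np
s=ctrl.get_state(); print(s)
for n in ["scene","top","wrist"]:
    d=ctrl.get_image(n); cv2.imwrite(f"pics/{n}0.png",d["img"]); 
    np.savez(f"pics/{n}0.npz",**d); print(n,d["camera_matrix"].tolist(),np.round(d["R"],4).tolist(),np.round(d["t"],4).tolist())
E
```

```text
pics
{'time': 0.0, 'joint_positions': array([ 1.34510437,  0.32180641, -0.07007281,  1.45169361,  0.02260973,
        1.3708055 , -0.05690761]), 'qd': array([-9.96378993e-04, -1.39341179e-03, -1.06137421e-04, -5.42630170e-04,
       -6.59926617e-04, -4.34810228e-05, -1.49291052e-03]), 'joint_torque': array([-3.70197777e-04, -4.91286314e+01, -4.03940734e-01, -3.12528026e+01,
       -6.39710063e-02,  4.37123794e-02,  1.90477235e-04]), 'position': array([ 0.1541891 , -0.63089248,  0.23546284]), 'tool_rot': array([-2.47034732,  1.93909384,  0.00248502]), 'ft_force': array([-0.09310934,  0.01458343,  0.53701179]), 'torque': array([ 0.02023836, -0.02877235, -0.04935611]), 'grip_width': 1.0018859357821437}
scene [[365.8993418233117, 0.0, 319.9218143935998], [0.0, 365.8993418233117, 206.4905774098186], [0.0, 0.0, 1.0]] [[-0.8762, 0.482, 0.0038], [0.2662, 0.4905, -0.8298], [-0.4018, -0.726, -0.5581]] [0.4949, -0.0962, 1.2149]
top [[383.37785471909746, 0.0, 322.86046600441637], [0.0, 383.37785471909746, 198.98260252908008], [0.0, 0.0, 1.0]] [[0.0358, -0.9993, -0.0054], [-0.9772, -0.0338, -0.2095], [0.2092, 0.0128, -0.9778]] [0.0052, 0.5318, 0.8852]
wrist [[298.0631244161544, 0.0, 323.119384574909], [0.0, 298.0631244161544, 202.67522108433172], [0.0, 0.0, 1.0]] [[0.2366, -0.9716, -0.001], [-0.9271, -0.2261, 0.2989], [-0.2907, -0.0698, -0.9543]] [-0.649, -0.0366, 0.3913]
```

View pics/scene0.png

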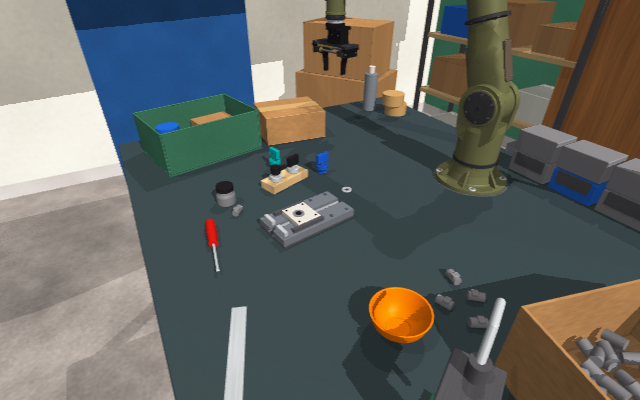

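View pics/top0.png

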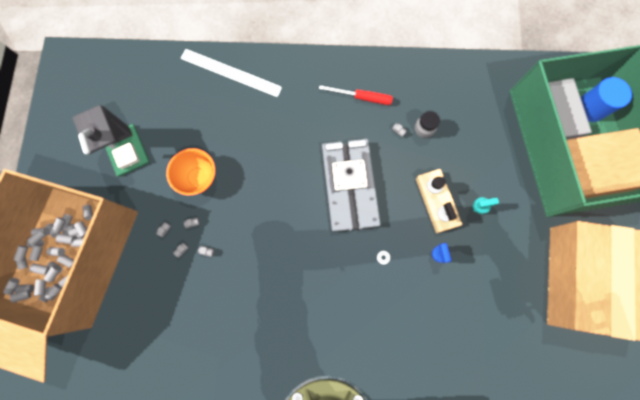

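View pics/wrist0.png

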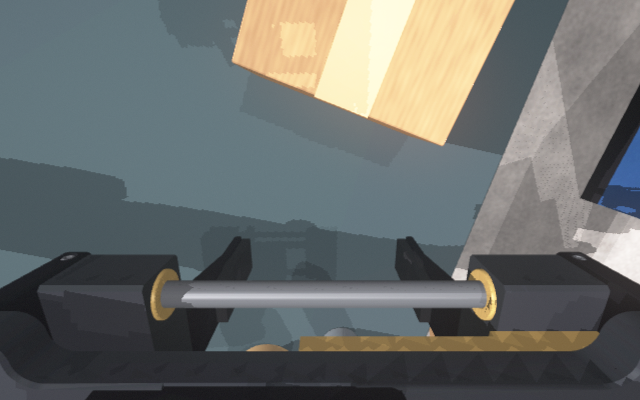

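Scene view: fixture at about (305,217) with the white plate, holder at (285,178). Black-handled stops stand in the holder, with turquoise (274,157) and blue (321,162) look-alikes beside it. Next I'll enlarge the crops.

Run:
```python
import cv2,numpy as np
a=np.load("pics/top0.npz")["img"]; b=np.load("pics/scene0.npz")["img"]
cv2.imwrite("pics/c1.png",cv2.resize(a[125:270,310:510],None,fx=4,fy=4,interpolation=cv2.INTER_CUBIC))
cv2.imwrite("pics/c2.png",cv2.resize(b[140:250,230:370],None,fx=5,fy=5,interpolation=cv2.INTER_CUBIC))
```

```text
(no output)
```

View pics/c1.png

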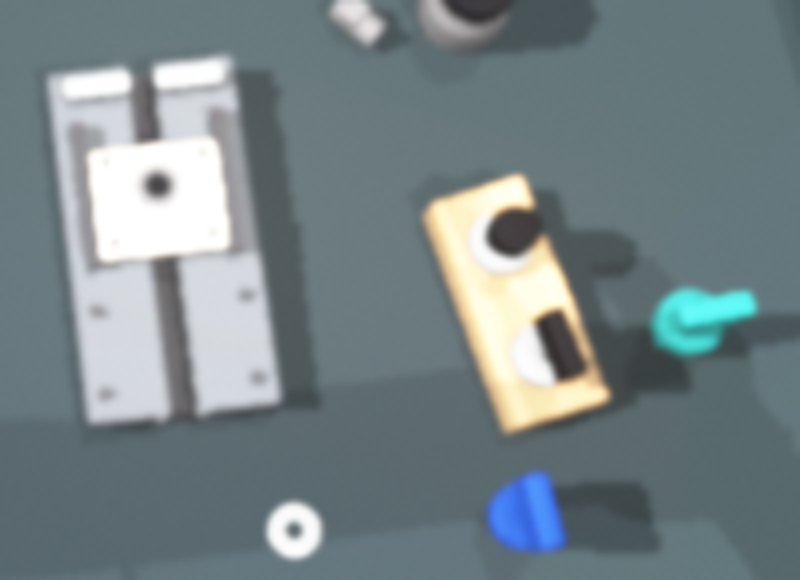

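View pics/c2.png

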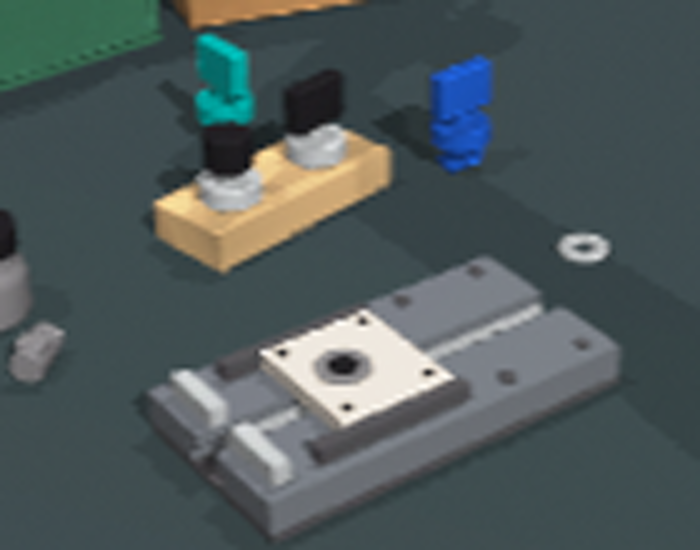

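```bash
cat > h.py <<'E'
import numpy as np,cv2
from scipy.spatial.transform import Rotation as Rn
def ray(d,px,z):
    K,R,t=d["camera_matrix"],d["R"],d["t"]
    px=np.atleast_2d(np.array(px,float))
    v=(R.T@np.linalg.inv(K)@np.c_[px,np.ones(len(px))].T).T
    c=-R.T@t
    return c+v*((z-c[2])/v[:,2])[:,None]
def proj(d,X):
    X=np.atleast_2d(X); p=(d["camera_matrix"]@(d["R"]@X.T+d["t"][:,None])).T
    return p[:,:2]/p[:,2:]
E
python3 - <<'E'
from h import *
d=np.load("pics/top0.npz"); f=lambda p:np.array(p)/4+[310,125]
np.set_printoptions(precision=4,suppress=True)
F=ray(d,f([(47,73),(231,55),(283,405),(88,425)]),.026)[:,:2]; print(F, F.mean(0))
print(np.linalg.norm(F[0]-F[1]),np.linalg.norm(F[2]-F[1]))
print("dirs",F[0]+F[1]-F[2]-F[3])
W=ray(d,f([(535,320),(562,310),(588,372),(560,382)]),.08)[:,:2]; print(W,W.mean(0))
H=ray(d,f([(424,214),(522,176),(610,395),(507,433)]),.026)[:,:2]; print(H,H.mean(0))
P=ray(d,f([(88,150),(217,138),(231,248),(98,262)]),.038)[:,:2];print(P,P.mean(0))
K=ray(d,f([(157,184)]),.038);print(K)
s=Rn.from_rotvec([-2.47034732,1.93909384,0.00248502]).as_matrix();print(s)
w=np.load("pics/wrist0.npz"); c=-w["R"].T@w["t"]; print("cam in tool",s.T@(c-[0.1541891,-0.63089248,0.23546284])); print(s.T@w["R"].T)
E
```

```text
[[ 0.6868  0.0325]
 [ 0.7033 -0.0876]
 [ 0.4732 -0.1227]
 [ 0.4564 -0.0014]] [ 0.5799 -0.0448]
0.12129372979020504 0.2328053543181842
dirs [0.4606 0.069 ]
[[ 0.5215 -0.2646]
 [ 0.5282 -0.2808]
 [ 0.4912 -0.2949]
 [ 0.4847 -0.2782]] [ 0.5064 -0.2796]
[[ 0.5997 -0.2124]
 [ 0.6272 -0.2757]
 [ 0.4866 -0.3265]
 [ 0.4605 -0.2617]] [ 0.5435 -0.2691]
[[ 0.6313  0.0042]
 [ 0.6421 -0.0781]
 [ 0.57   -0.0878]
 [ 0.558  -0.0044]] [ 0.6004 -0.0415]
[[ 0.6102 -0.0404  0.038 ]]
[[ 0.2375 -0.9714 -0.0006]
 [-0.9714 -0.2375  0.0018]
 [-0.0019  0.0001 -1.    ]]
cam in tool [-0.0003 -0.0815 -0.1482]
[[ 1.     -0.0012  0.0006]
 [ 0.0009  0.9543  0.2988]
 [-0.0009 -0.2988  0.9543]]
```

The scene and top crops agree. There are four candidates in the top image:
- Black round knob at (437,183).
- Black wing at (449,210).
- Turquoise at (485,205).
- Blue at (442,253).

The black wing in the robot-side pocket is the nut, because it is the only flat black handle in the holder. The plate sits at about (350,176), with the fence at the upper end near (345,145). I'll move the wrist camera over for a finer view.

Call:
{"api": "drive_tool", "payload": {"rows": [[[-0.57,-0.9,0,-0.5,60],[-0.57,-0.9,0,-0.5,60],[-0.57,-0.9,0,-0.5,60],[-0.57,-0.9,0,-0.5,60],[-0.57,-0.9,0,-0.5,60],[-0.57,-0.9,0,-0.5,60],[-0.57,-0.9,0,-0.5,60],[-0.57,-0.9,0,-0.5,60],[-0.57,-0.9,0,-0.5,60],[-0.57,-0.9,0,-0.5,60]]], "grip_force": 25}}

```text
time: 1.4
position: [0.3759, -0.4011, 0.2363]
tool_rot: [-3.119, -0.374, 0.001]
ft_force: [-0.9, 0.3, 0.3]
grip_width: 0.766
```

```bash
cat >> h.py <<'E'
np.set_printoptions(precision=4,suppress=True)
def cur():
    from bench import ctrl
    s=ctrl.get_state(); M=Rn.from_rotvec(s["tool_rot"]).as_matrix()
    yaw=np.degrees(np.arctan2(M[1,0],M[0,0]))
    print("t",s["time"],"pos",s["position"],"yaw",round(yaw,2),"z",M[:,2],"F",s["ft_force"],"T",s["torque"],"w",round(s["grip_width"]*87,2),"q",s["joint_positions"])
    return s,M,yaw
def togo(p,yawt=None):
    s,M,yaw=cur(); d=M.T@(np.array(p)-s["position"])/.3
    sp=0 if yawt is None else -((yawt-yaw+180)%360-180)/180
    print("rows:",d,sp)
E
python3 -c "
from h import *
togo([.6,-.17,.237],109)"
```

```text
t 1.4 pos [ 0.3759 -0.4011  0.2363] yaw 13.69 z [-0.0004  0.0003 -1.    ] F [-0.9266  0.293   0.2639] T [-0.0257 -0.079   0.0549] w 66.61 q [ 1.1375  0.1298 -0.4003  1.6913  0.052   1.3315  0.9668]
rows: [ 0.9082 -0.5715 -0.0025] -0.5295135547884052
```

Call:
{"api": "drive_tool", "payload": {"rows": [[[0.91,-0.57,0,-0.53,120],[0.91,-0.57,0,-0.53,120],[0.91,-0.57,0,-0.53,120],[0.91,-0.57,0,-0.53,120],[0.91,-0.57,0,-0.53,120],[0.91,-0.57,0,-0.53,120],[0.91,-0.57,0,-0.53,120],[0.91,-0.57,0,-0.53,120],[0.91,-0.57,0,-0.53,120],[0.91,-0.57,0,-0.53,120],[0.91,-0.57,0,-0.53,120]]]}}

```text
time: 2.78
position: [0.6005, -0.1704, 0.2364]
tool_rot: [-1.826, -2.556, 0.0]
ft_force: [-0.4, 0.2, 0.8]
grip_width: 0.531
```

Run:
```python
from h import *
from bench import ctrl
cur()
d=ctrl.get_image("wrist"); np.savez("pics/w1.npz",**d); cv2.imwrite("pics/w1.png",d["img"])
```

```text
t 2.775 pos [ 0.6005 -0.1704  0.2364] yaw 108.93 z [-0.0002 -0.     -1.    ] F [-0.3793  0.2116  0.8061] T [ 0.0742 -0.1717  0.0032] w 46.21 q [ 0.8544  0.3638 -0.7923  1.4978  0.2606  1.389   1.9489]
```

View pics/w1.png

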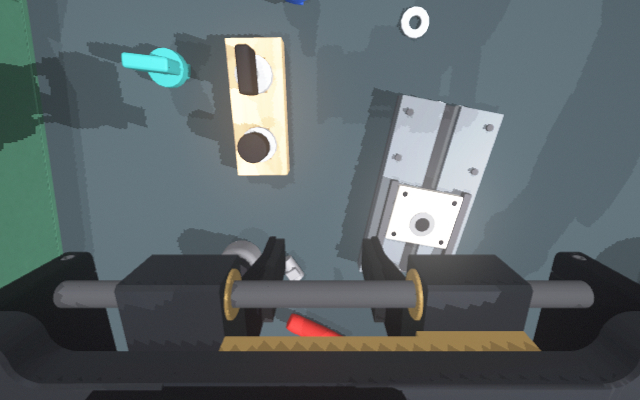

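The wrist view shows the wing at (246,68) in the holder, round knob at (254,147), turquoise at (160,65), and the fixture at (435,165) with its slot and plate. I'll enlarge both areas to measure.

Run:
```python
from h import *
a=np.load("pics/w1.npz")["img"]
cv2.imwrite("pics/w1a.png",cv2.resize(a[25:185,215:305],None,fx=4,fy=4,interpolation=cv2.INTER_CUBIC)[:600])
cv2.imwrite("pics/w1b.png",cv2.resize(a[85:285,355:515],None,fx=3,fy=3,interpolation=cv2.INTER_CUBIC))
```

```text
(no output)
```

View pics/w1a.png

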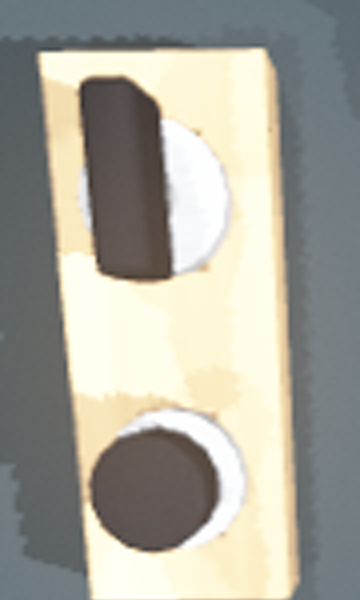

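View pics/w1b.png

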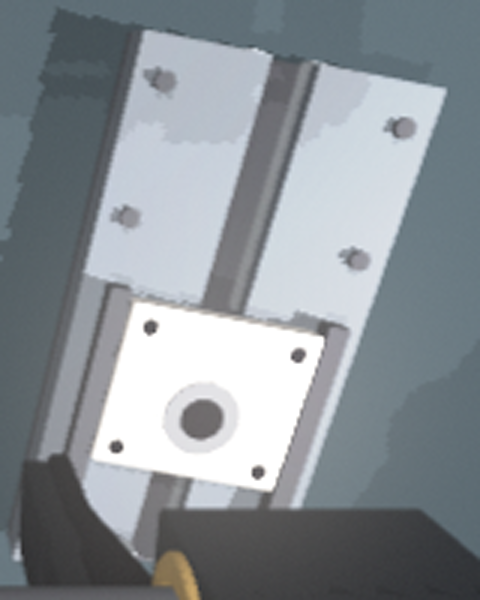

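Run:
```python
from h import *
d=np.load("pics/w1.npz"); a=lambda p:(np.array(p,float)+.5)/4-.5+[215,25]; b=lambda p:(np.array(p,float)+.5)/3-.5+[355,85]
c=ray(d,a([(155,196),(168,479)]),.040)[:,:2];print("collars",c,np.linalg.norm(c[0]-c[1]))
w=ray(d,a([(82,82),(128,76)]),.08)[:,:2];print("wing far end",w,np.linalg.norm(w[0]-w[1]))
w=ray(d,a([(82,82),(97,270)]),.08)[:,:2];v=w[0]-w[1];print("wing left edge",w,np.linalg.norm(v),np.degrees(np.arctan2(*v[::-1])))
w=ray(d,a([(160,120),(173,278)]),.048)[:,:2];v=w[0]-w[1];print("wing right lower edge",w,np.linalg.norm(v),np.degrees(np.arctan2(*v[::-1])))
h=ray(d,a([(38,52),(265,48),(90,600),(290,600)]),.026)[:,:2];print(h);
for i,j in ((0,2),(1,3)):
    v=h[j]-h[i];print("holder dir",np.degrees(np.arctan2(*v[::-1])))
S=ray(d,b([(272,55),(205,300),(318,64),(243,313)]),.026)[:,:2];print(S)
for i,j in ((0,1),(2,3)):
    v=S[j]-S[i];print("slot",np.degrees(np.arctan2(*v[::-1])))
C=ray(d,b([(138,28),(445,88)]),.026)[:,:2];v=C[0]-C[1];print("corners",C,np.linalg.norm(v),np.degrees(np.arctan2(*v[::-1]))-90,C.mean(0))
P=ray(d,b([(130,300),(325,335),(272,492),(92,460)]),.038)[:,:2];print(P,P.mean(0),np.linalg.norm(P[0]-P[1]),np.linalg.norm(P[1]-P[2]))
```

```text
collars [[ 0.5111 -0.2794]
 [ 0.5821 -0.2567]] 0.07454509873211704
wing far end [[ 0.4943 -0.292 ]
 [ 0.4897 -0.2823]] 0.010733098100432553
wing left edge [[ 0.4943 -0.292 ]
 [ 0.5326 -0.2788]] 0.040536016791652106 -161.09915303239836
wing right lower edge [[ 0.4935 -0.2809]
 [ 0.5292 -0.2678]] 0.038052356108757845 -159.86265470708588
[[ 0.4863 -0.3217]
 [ 0.4656 -0.2643]
 [ 0.6277 -0.2722]
 [ 0.6079 -0.2143]]
holder dir 19.27118490782206
holder dir 19.358418372331393
[[ 0.4698 -0.0676]
 [ 0.5656 -0.0516]
 [ 0.4671 -0.0496]
 [ 0.5656 -0.0344]]
slot 9.487536044497618
slot 8.768890342191687
corners [[ 0.4774 -0.1196]
 [ 0.4592  0.0006]] 0.1215714795552628 -171.39279104408962 [ 0.4683 -0.0595]
[[ 0.5738 -0.0847]
 [ 0.5617 -0.0046]
 [ 0.6319  0.0059]
 [ 0.643  -0.0725]] [ 0.6026 -0.039 ] 0.08104409532838232 0.07092588110769266
```

```bash
python3 -c "
from h import *
togo([.511,-.2797,.12],109.5)
togo([.511,-.2797,.062],109.5)"
```

```text
t 2.825 pos [ 0.6005 -0.1704  0.2365] yaw 108.98 z [-0.0002 -0.0001 -1.    ] F [-0.3038 -0.4671  0.5444] T [ 0.1144 -0.1648 -0.0258] w 46.04 q [ 0.8543  0.3637 -0.7923  1.4978  0.2606  1.389   1.9496]
rows: [-0.2476 -0.4005  0.3883] -0.002911588755479026
t 2.825 pos [ 0.6005 -0.1704  0.2365] yaw 108.98 z [-0.0002 -0.0001 -1.    ] F [-0.3038 -0.4671  0.5444] T [ 0.1144 -0.1648 -0.0258] w 46.04 q [ 0.8543  0.3637 -0.7923  1.4978  0.2606  1.389   1.9496]
rows: [-0.2476 -0.4005  0.5816] -0.002911588755479026
```

Call:
{"api": "drive_tool", "payload": {"rows": [[[-0.124,-0.2,0.15,-0.003,120],[-0.248,-0.4,0.3,-0.003,120],[-0.248,-0.4,0.39,-0.003,120],[-0.248,-0.4,0.39,-0.003,120],[-0.248,-0.4,0.39,-0.003,120],[-0.248,-0.4,0.39,-0.003,120]]]}}

```text
time: 3.58
position: [0.5138, -0.2786, 0.1214]
tool_rot: [1.805, 2.568, 0.001]
ft_force: [1.2, 0.1, -0.4]
grip_width: 0.53
```

Run:
```python
from h import *
from bench import ctrl
cur()
d=ctrl.get_image("wrist"); np.savez("pics/w2.npz",**d); cv2.imwrite("pics/w2.png",d["img"])
```

```text
t 3.575 pos [ 0.5138 -0.2786  0.1214] yaw 109.8 z [ 0.0031 -0.0011 -1.    ] F [ 1.2428  0.1217 -0.3644] T [ 0.119  -0.1461  0.0267] w 46.12 q [ 1.0705  0.3524 -0.7374  1.7393  0.2575  1.1458  2.1736]
```

View pics/w2.png

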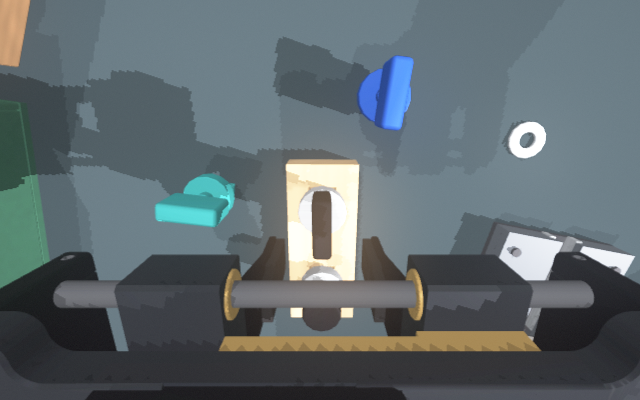

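The wing at (321,225) lies between the fingers and is square to them. The turquoise (195,200) and blue (393,95) stops are clear of them.

Run:
```python
from h import *
d=np.load("pics/w2.npz"); im=d["img"]
print("TCP px",proj(d,[.5138,-.2786,.1214]))
c,s=np.cos(np.radians(19.5)),np.sin(np.radians(19.5))
for z in (.08,.048):
  for x,y in ((.022,.007),(.022,-.007),(-.022,.007),(-.022,-.007)):
    print(z,x,y,proj(d,[.511+c*x-s*y,-.2797+s*x+c*y,z]))
print(proj(d,[.511,-.2797,.04]))
cv2.imwrite("pics/w2a.png",cv2.resize(im[150:280,270:380],None,fx=4,fy=4,interpolation=cv2.INTER_CUBIC))
print("holderz corners",ray(d,[(287,160.5),(358,160.5)],.026))
```

```text
TCP px [[322.6817 266.2936]]
0.08 0.022 0.007 [[332.5388 260.6326]]
0.08 0.022 -0.007 [[312.8195 260.5292]]
0.08 -0.022 0.007 [[333.4573 201.4776]]
0.08 -0.022 -0.007 [[312.4157 201.3729]]
0.048 0.022 0.007 [[331.4626 241.4241]]
0.048 0.022 -0.007 [[314.2277 241.3352]]
0.048 -0.022 0.007 [[332.1961 189.039 ]]
0.048 -0.022 -0.007 [[313.9595 188.9493]]
[[322.9904 212.5464]]
holderz corners [[ 0.4831 -0.3211  0.026 ]
 [ 0.4634 -0.2664  0.026 ]]
```

View pics/w2a.png

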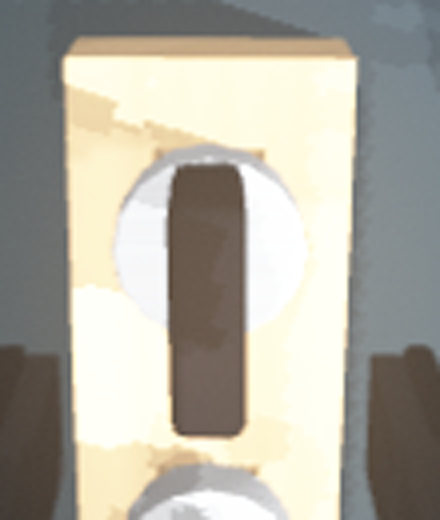

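Call:
{"api": "drive_tool", "payload": {"rows": [[[0,0,0,0,120],[0,0,0.1,0,120],[0,0,0.195,0,120],[0,0,0.195,0,120],[0,0,0.195,0,120],[0,0,0.195,0,255],[0,0,0.195,0,255],[0,0,0.195,0,255],[0,0,0.195,0,255],[0,0,0.195,0,255],[0,0,0.195,0,255]]], "grip_force": 40}}

```text
time: 5.0
position: [0.5117, -0.28, 0.0612]
tool_rot: [1.809, 2.568, -0.0]
ft_force: [-0.6, -0.3, 2.1]
grip_width: 0.16
```

```bash
python3 -c "
from h import *
cur()"
```

```text
t 5.0 pos [ 0.5117 -0.28    0.0612] yaw 109.68 z [ 0.     -0.0004 -1.    ] F [-0.5942 -0.3141  2.072 ] T [0.0309 0.0577 0.0238] w 13.92 q [ 1.0452  0.4213 -0.709   1.7909  0.3134  1.0446  2.134 ]
```

Call:
{"api": "drive_tool", "payload": {"rows": [[[0,0,-0.05,0,255],[0,0,-0.12,0,255],[0,0,-0.2,0,255],[0,0,-0.3,0,255],[0,0,-0.3,0,255],[0,0,-0.3,0,255]]]}}

```text
time: 5.75
position: [0.5113, -0.2798, 0.151]
tool_rot: [-1.809, -2.568, 0.001]
ft_force: [-1.2, -0.5, -2.0]
grip_width: 0.155
```

```bash
python3 -c "
from h import *
togo([.535,-.06,.17],98.8)"
```

```text
t 5.75 pos [ 0.5113 -0.2798  0.151 ] yaw 109.68 z [-0.0004 -0.0003 -1.    ] F [-1.229  -0.4547 -2.0394] T [ 0.1042 -0.1042 -0.0037] w 13.45 q [ 1.0853  0.3217 -0.7474  1.71    0.233   1.2015  2.1928]
rows: [ 0.6633  0.3212 -0.0637] 0.06042962492966303
```

Call:
{"api": "drive_tool", "payload": {"rows": [[[0.15,0.07,-0.064,0.02,255],[0.3,0.15,-0.064,0.04,255],[0.45,0.23,-0.064,0.06,255],[0.6,0.29,-0.064,0.06,255],[0.663,0.32,-0.064,0.06,255],[0.663,0.32,-0.064,0.06,255],[0.663,0.32,-0.064,0.06,255],[0.663,0.32,-0.064,0.06,255]]]}}

```text
time: 6.75
position: [0.5347, -0.0622, 0.1698]
tool_rot: [-2.046, -2.383, 0.001]
ft_force: [0.6, -0.4, -1.4]
grip_width: 0.16
```

Run:
```python
from h import *
from bench import ctrl
cur()
d=ctrl.get_image("wrist"); np.savez("pics/w3.npz",**d); cv2.imwrite("pics/w3.png",d["img"])
cur()
d=ctrl.get_image("top"); np.savez("pics/t3.npz",**d);cv2.imwrite("pics/t3.png",cv2.resize(d["img"][120:250,300:440],None,fx=4,fy=4,interpolation=cv2.INTER_CUBIC))
```

```text
t 6.75 pos [ 0.5347 -0.0622  0.1698] yaw 98.72 z [-0.0008 -0.0003 -1.    ] F [ 0.5951 -0.4477 -1.3798] T [ 0.1085 -0.1818 -0.0238] w 13.96 q [ 0.8348  0.2158 -0.8547  1.7918  0.1736  1.2127  1.6532]
t 6.8 pos [ 0.5348 -0.0619  0.1699] yaw 98.73 z [-0.0006 -0.0002 -1.    ] F [ 0.026   0.4648 -1.7805] T [ 0.1358 -0.1654  0.0334] w 13.48 q [ 0.8347  0.2157 -0.855   1.7917  0.1735  1.2126  1.6531]
```

View pics/w3.png

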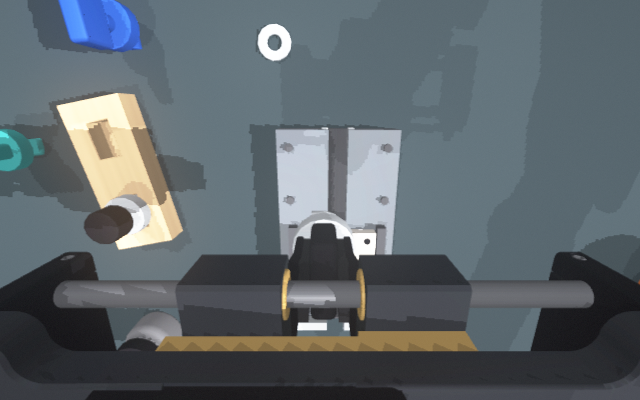

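The wrist view shows the pocket empty, with the stop's collar at (323,230) held above the fixture. The slot's edges are at about columns 328 and 348, rows 130–205.

Run:
```python
from h import *
d=np.load("pics/w3.npz"); im=d["img"]; g=cv2.cvtColor(im,cv2.COLOR_BGR2GRAY).astype(float)
for r in (135,150,165,180,195,205): print(r,g[r,268:408:1].astype(int).tolist()[55:90])
cv2.imwrite("pics/w3a.png",cv2.resize(im[115:265,265:415],None,fx=4,fy=4,interpolation=cv2.INTER_CUBIC))
```

```text
135 [190, 191, 189, 187, 186, 157, 85, 92, 100, 99, 101, 100, 98, 101, 98, 99, 100, 100, 100, 100, 99, 100, 101, 103, 107, 146, 186, 186, 186, 186, 185, 186, 186, 186, 186]
150 [207, 204, 198, 185, 176, 137, 87, 88, 87, 87, 89, 92, 100, 100, 99, 101, 100, 101, 101, 100, 102, 101, 101, 106, 135, 171, 185, 185, 185, 185, 185, 184, 185, 185, 185]
165 [207, 206, 208, 207, 195, 149, 89, 88, 91, 99, 104, 110, 112, 112, 111, 112, 113, 112, 113, 114, 112, 113, 113, 110, 140, 187, 184, 185, 185, 186, 184, 184, 183, 184, 184]
180 [206, 207, 206, 207, 186, 127, 89, 94, 100, 99, 105, 112, 112, 112, 112, 113, 112, 114, 113, 114, 112, 114, 114, 127, 172, 205, 203, 204, 204, 204, 204, 205, 204, 203, 203]
195 [206, 206, 206, 207, 187, 128, 90, 89, 92, 102, 112, 114, 113, 112, 113, 113, 114, 113, 114, 114, 113, 114, 114, 156, 205, 204, 204, 203, 203, 203, 203, 204, 204, 204, 204]
205 [206, 206, 206, 207, 179, 106, 89, 89, 95, 101, 104, 112, 113, 112, 113, 114, 114, 114, 112, 113, 114, 114, 122, 164, 205, 206, 205, 204, 203, 203, 203, 205, 203, 203, 204]
```

View pics/w3a.png

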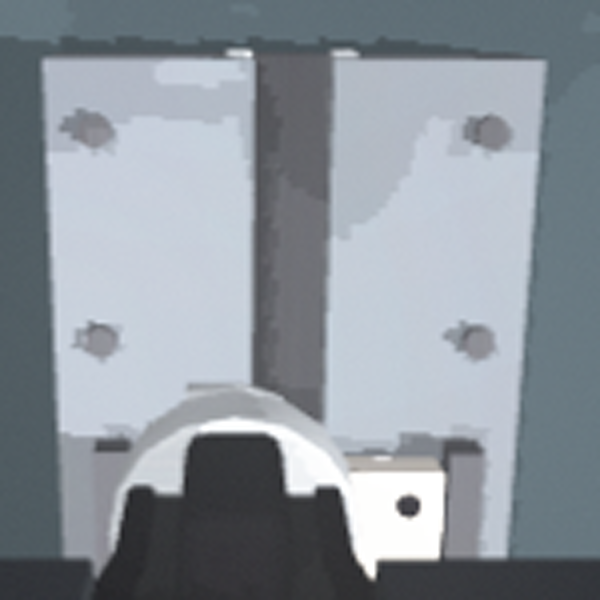

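Run:
```python
from h import *
d=np.load("pics/w3.npz"); g=cv2.cvtColor(d["img"],cv2.COLOR_BGR2GRAY).astype(float)
L=[];R=[];OL=[];OR=[]
for r in range(134,207):
    p=g[r]
    def cross(a,b,up):
        for c in range(a,b):
            lo,hi=(p[c],p[c+1])
            if (up and lo<145<=hi) or ((not up) and lo>=145>hi): return c+(lo-145)/(lo-hi)
    l=cross(322,334,False); q=cross(340,356,True)
    ol=cross(266,285,True); o2=cross(392,408,False)
    if l: L.append((l,r))
    if q: R.append((q,r))
    if ol: OL.append((ol,r))
    if o2: OR.append((o2,r))
u=None
for z in (.026,):
  fits=[]
  for n,E in (("L",L),("R",R),("OL",OL),("OR",OR)):
    X=ray(d,E,z)[:,:2]; x,y,cx,cy=cv2.fitLine(X.astype(np.float32),cv2.DIST_HUBER,0,.0005,.0005).ravel()
    if x<0:x,y=-x,-y
    yat=cy+(.51-cx)*y/x
    print(n,len(E),np.degrees(np.arctan2(y,x)),"y at x=.51",yat)
C=ray(d,[(265+42/4,115+58/4),(265+547/4,115+60/4)],.026);print(C,C.mean(0))
# TCP reference & held wing
s=[.5348,-.0619,.1699]
print(proj(d,s))
```

```text
L 73 8.590258 y at x=.51 -0.061376173
R 73 8.044016 y at x=.51 -0.042337943
OL 73 8.1918 y at x=.51 -0.11250062
OR 73 8.621733 y at x=.51 0.009137933
[[ 0.477  -0.117   0.026 ]
 [ 0.4593  0.0021  0.026 ]] [ 0.4681 -0.0574  0.026 ]
[[323.5107 266.6942]]
```

```bash
python3 -c "
from h import *
togo([.508,-.0521,.090],98.4)"
```

```text
t 6.85 pos [ 0.5349 -0.0616  0.17  ] yaw 98.75 z [-0.0004 -0.0001 -1.    ] F [ 0.5027 -0.3301 -2.5827] T [ 0.0796 -0.1313 -0.0024] w 13.82 q [ 0.8346  0.2156 -0.8553  1.7917  0.1734  1.2127  1.6531]
rows: [ 0.045  -0.0835  0.2667] 0.0019679711828277705
```

Call:
{"api": "drive_tool", "payload": {"rows": [[[0.04,-0.085,0.1,0.002,255],[0.04,-0.085,0.2,0.002,255],[0.04,-0.085,0.267,0.002,255],[0.04,-0.085,0.267,0.002,255],[0.04,-0.085,0.267,0.002,255],[0.04,-0.085,0.267,0.002,255],[0.04,-0.085,0.267,0.002,255],[0.04,-0.085,0.267,0.002,255]]]}}

```text
time: 7.85
position: [0.5082, -0.0524, 0.0905]
tool_rot: [2.05, 2.38, 0.0]
ft_force: [1.2, -0.8, -2.9]
grip_width: 0.154
```

Run:
```python
from h import *
from bench import ctrl
togo([.508,-.0521,.090],98.4)
d=ctrl.get_image("wrist"); np.savez("pics/w4.npz",**d); cv2.imwrite("pics/w4.png",cv2.resize(d["img"][60:310,220:420],None,fx=3,fy=3)[:600])
togo([.508,-.0521,.090],98.4)
```

```text
t 7.85 pos [ 0.5082 -0.0524  0.0905] yaw 98.52 z [ 0.0006 -0.0004 -1.    ] F [ 1.2404 -0.7729 -2.8959] T [ 0.0758 -0.1609  0.0238] w 13.41 q [ 0.8211  0.2464 -0.8476  1.9383  0.2132  1.0478  1.6005]
rows: [ 0.0011 -0.0005  0.0016] 0.0006538191886707839
t 7.9 pos [ 0.5081 -0.0524  0.0904] yaw 98.52 z [ 0.0004 -0.0003 -1.    ] F [ 0.1016  0.0608 -1.7314] T [ 0.0678 -0.1327  0.0291] w 13.16 q [ 0.821   0.2465 -0.8476  1.9384  0.2132  1.0478  1.6006]
rows: [ 0.0011 -0.0002  0.0012] 0.0006644231343262024
```

View pics/w4.png

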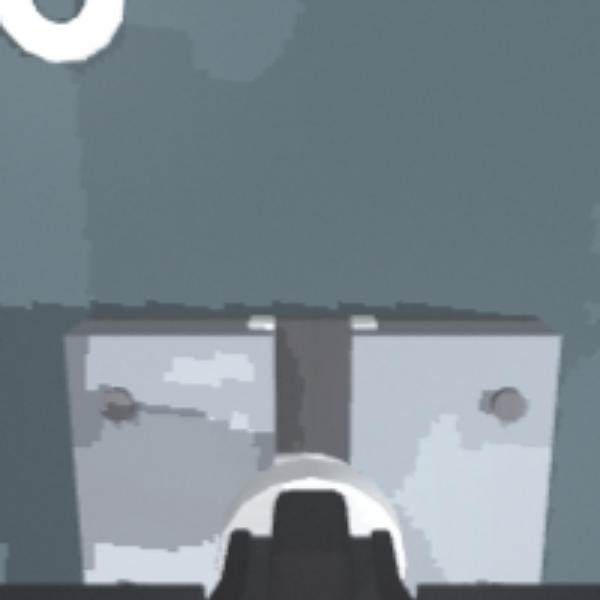

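The slot spans crop columns 276–351 (mid 313.5), and the collar spans 222–405 (mid 313.5), so the two are aligned. I'll check that numerically.

Run:
```python
from h import *
d=np.load("pics/w4.npz"); g=cv2.cvtColor(d["img"],cv2.COLOR_BGR2GRAY).astype(float)
def cross(p,a,b,up,T):
    for c in range(a,b):
        lo,hi=p[c],p[c+1]
        if (up and lo<T<=hi) or ((not up) and lo>=T>hi): return c+(lo-T)/(lo-hi)
L=[];R=[]
for r in range(174,212):
    p=g[r]; l=cross(p,300,320,False,130); q=cross(p,328,345,True,140)
    if l:L.append((l,r))
    if q:R.append((q,r))
yc=[]
for n,E in (("L",L),("R",R)):
    X=ray(d,E,.026)[:,:2]; x,y,cx,cy=cv2.fitLine(X.astype(np.float32),cv2.DIST_HUBER,0,.0005,.0005).ravel()
    if x<0:x,y=-x,-y
    yc.append(cy+(.508-cx)*y/x); print(n,len(E),np.degrees(np.arctan2(y,x)),cy+(.508-cx)*y/x)
print(np.mean(yc))
print("axis at z .07:",proj(d,[.5081,-.0524,.07]),"collar mid px",220+313.5/3, proj(d,[.5081,-.0524,.117]),"wing px",220+311/3)
```

```text
L 37 8.4115505 -0.061220307
R 38 8.5967 -0.042533115
-0.05187671
axis at z .07: [[323.1128 249.6918]] collar mid px 324.5 [[322.9955 294.4404]] wing px 323.6666666666667
```

Call:
{"api": "drive_tool", "payload": {"rows": [[[0,0,0.015,0,255],[0,0,0.03,0,255],[0,0,0.035,0,255],[0,0,0.04,0,255],[0,0,0.045,0,255],[0,0,0.045,0,255],[0,0,0.045,0,255]]]}}

```text
time: 8.78
position: [0.508, -0.0523, 0.0767]
tool_rot: [2.05, 2.38, -0.0]
ft_force: [-0.0, -1.1, -1.4]
grip_width: 0.158
```

```bash
python3 -c "
from h import *
cur()"
```

```text
t 8.775 pos [ 0.508  -0.0523  0.0767] yaw 98.52 z [ 0.0001 -0.0001 -1.    ] F [-0.0232 -1.1125 -1.3873] T [ 0.0282 -0.124  -0.0016] w 13.74 q [ 0.8108  0.2672 -0.8404  1.9502  0.2326  1.0229  1.5851]
```

Call:
{"api": "drive_tool", "payload": {"rows": [[[0,0,0.01,0,255],[0,0,0.02,0,255],[0,0,0.03,0,255],[0,0,0.04,0,255],[0,0,0.045,0,255],[0,0,0.045,0,255]]]}}

```text
time: 9.52
position: [0.5079, -0.0523, 0.063]
tool_rot: [-2.05, -2.38, 0.0]
ft_force: [0.8, 0.2, -2.0]
grip_width: 0.155
```

```bash
python3 -c "
from h import *
cur()"
```

```text
t 9.525 pos [ 0.5079 -0.0523  0.063 ] yaw 98.53 z [-0.0003  0.0001 -1.    ] F [ 0.7748  0.2    -1.9769] T [ 0.1741 -0.1111  0.0033] w 13.48 q [ 0.7998  0.2883 -0.8322  1.9613  0.2527  0.9983  1.5692]
```

Call:
{"api": "drive_tool", "payload": {"rows": [[[0,0,0.003,0,255],[0,0,0.006,0,255],[0,0,0.006,0,255],[0,0,0.006,0,255]]]}}

```text
time: 10.02
position: [0.508, -0.0524, 0.0614]
tool_rot: [2.05, 2.38, -0.0]
ft_force: [-0.2, 0.0, -2.1]
grip_width: 0.16
```

```bash
python3 -c "
from h import *
cur()"
```

```text
t 10.025 pos [ 0.508  -0.0524  0.0614] yaw 98.52 z [ 0.0001 -0.0001 -1.    ] F [-0.2442  0.0455 -2.1227] T [ 0.0556 -0.1076 -0.0103] w 13.95 q [ 0.7984  0.2908 -0.8311  1.9626  0.2554  0.995   1.567 ]
```

Call:
{"api": "drive_tool", "payload": {"rows": [[[0,0,0.002,0,255],[0,0,0.004,0,255],[0,0,0.004,0,255],[0,0,0.004,0,255]]]}}

```text
time: 10.52
position: [0.5081, -0.0523, 0.0612]
tool_rot: [2.05, 2.38, -0.001]
ft_force: [-2.9, 0.5, 8.3]
grip_width: 0.161
```

```bash
python3 -c "
from h import *
cur()"
```

```text
t 10.525 pos [ 0.5081 -0.0523  0.0612] yaw 98.52 z [-0.0003 -0.0009 -1.    ] F [-2.9474  0.4817  8.284 ] T [0.1656 0.6682 0.0146] w 14.02 q [ 0.7974  0.2915 -0.8308  1.9623  0.2568  0.9953  1.5655]
```

Seated: Fz rose by about 10 N with z stalled at 0.0612. I'll ease off the downforce and slide along the slot.

Call:
{"api": "drive_tool", "payload": {"rows": [[[0,0,-0.002,0,255],[0,0.01,-0.002,0,255],[0,0.025,-0.002,0,255],[0,0.04,-0.002,0,255],[0,0.055,-0.002,0,255],[0,0.07,-0.002,0,255],[0,0.08,-0.002,0,255],[0,0.09,-0.002,0,255],[0,0.1,-0.002,0,255],[0,0.1,-0.002,0,255],[0,0.1,-0.002,0,255]]]}}

```text
time: 11.9
position: [0.5377, -0.0483, 0.0612]
tool_rot: [2.05, 2.38, -0.001]
ft_force: [-3.8, -1.1, 5.6]
grip_width: 0.16
```

```bash
python3 -c "
from h import *
s,M,y=cur(); print(M.T@s['ft_force'])"
```

```text
t 11.9 pos [ 0.5377 -0.0483  0.0612] yaw 98.5 z [-0.0004 -0.0008 -1.    ] F [-3.792  -1.0892  5.5596] T [-0.0276  0.4954  0.0347] w 13.88 q [ 0.7463  0.3558 -0.8119  1.8942  0.3024  1.0185  1.5236]
[-0.5207 -3.9143 -5.5571]
```

Call:
{"api": "drive_tool", "payload": {"rows": [[[0,0.005,-0.0015,0,255],[0,0.01,-0.0015,0,255],[0,0.015,-0.0015,0,255],[0,0.02,-0.0015,0,255],[0,0.025,-0.0015,0,255],[0,0.03,-0.0015,0,255],[0,0.035,-0.0015,0,255],[0,0.04,-0.0015,0,255],[0,0.044,-0.0015,0,255],[0,0.048,-0.0015,0,255],[0,0.052,-0.0015,0,255],[0,0.056,-0.0015,0,255],[0,0.06,-0.0015,0,255]]]}}

```text
time: 13.52
position: [0.555, -0.0453, 0.0612]
tool_rot: [-2.05, -2.38, 0.002]
ft_force: [-4.6, -1.9, 6.8]
grip_width: 0.157
```

Run:
```python
from h import *
from bench import ctrl
s,M,y=cur(); print(M.T@s['ft_force'])
d=ctrl.get_image("wrist"); np.savez("pics/w5.npz",**d); cv2.imwrite("pics/w5.png",d["img"])
d=ctrl.get_image("scene"); np.savez("pics/s5.npz",**d);cv2.imwrite("pics/s5.png",cv2.resize(d["img"][160:260,230:370],None,fx=5,fy=5,interpolation=cv2.INTER_CUBIC))
```

```text
t 13.525 pos [ 0.555  -0.0453  0.0612] yaw 98.52 z [-0.0014 -0.0004 -1.    ] F [-4.6286 -1.9434  6.7672] T [-0.0823  1.0789  0.0496] w 13.68 q [ 0.7163  0.3922 -0.8008  1.8526  0.3254  1.0341  1.5032]
[-1.2381 -4.875  -6.76  ]
```

View pics/s5.png

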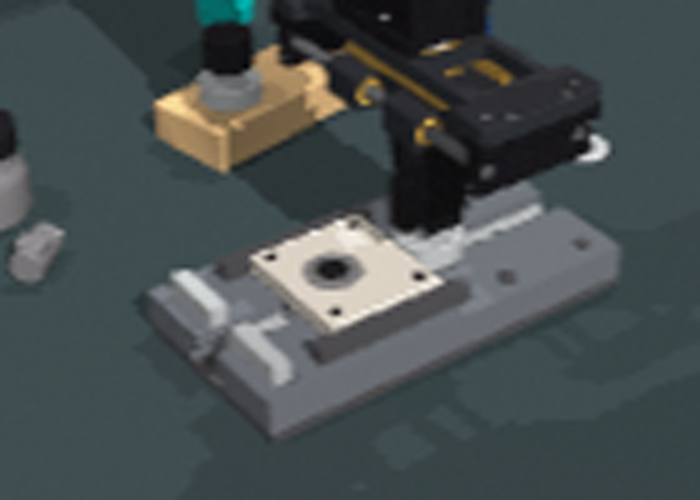

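The scene crop shows the collar bearing on the plate's near edge at crop (430,245), and the plate has started moving. I'll estimate the gap left to the fence from the images.

Run:
```python
from h import *
yaw=np.radians(8.45);u=np.array([np.cos(yaw),np.sin(yaw)]);o=np.array([.468,-.0577])
fx=lambda X:(X[:,:2]-o)@u-.115
fy=lambda X:(X[:,:2]-o)@np.array([-u[1],u[0]])
d=np.load("pics/top0.npz"); f=lambda p:np.array(p)/4+[310,125]
for z in (.026,.038): X=ray(d,f([(65,98),(130,93),(155,89),(227,83)]),z);print("fence near",z,fx(X),fy(X))
X=ray(d,f([(88,150),(217,138),(231,248),(98,262)]),.038);print("plate0",fx(X))
d=np.load("pics/s5.npz"); g=lambda p:np.array(p)/5+[230,160]
X=ray(d,g([(250,262),(330,333),(443,287),(355,215)]),.038);print("plate corners now (far,far,near,near)",fx(X),fy(X))
X=ray(d,g([(173,273),(222,323),(232,430),(280,380)]),.038);print("fence top-ish",fx(X))
X=ray(d,g([(225,320),(290,382)]),.026);print("fence foot near",fx(X))
print("nut x",fx(np.array([[.555,-.0453]])),fy(np.array([[.555,-.0453]])))
cv2.imwrite("pics/s5b.png",cv2.resize(d["img"][200:250,250:330],None,fx=10,fy=10,interpolation=cv2.INTER_CUBIC))
```

```text
fence near 0.026 [0.0962 0.0948 0.0957 0.0945] [ 0.0473  0.0048 -0.0117 -0.059 ]
fence near 0.038 [0.092  0.0907 0.0915 0.0903] [ 0.0479  0.0059 -0.0105 -0.0571]
plate0 [ 0.0556  0.0543 -0.0186 -0.0181]
plate corners now (far,far,near,near) [ 0.0671  0.0683 -0.0014 -0.0037] [-0.031   0.0466  0.0492 -0.0348]
fence top-ish [0.105  0.1074 0.1476 0.1091]
fence foot near [0.097  0.0983]
nut x [-0.0271] [-0.0005]
```

View pics/s5b.png

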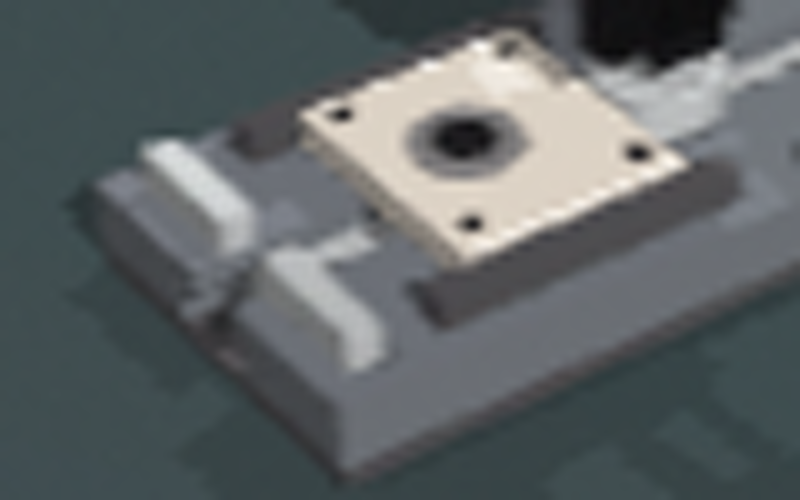

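Run:
```python
from h import *
yaw=np.radians(8.45);u=np.array([np.cos(yaw),np.sin(yaw)]);o=np.array([.468,-.0577])
fx=lambda X:(X[:,:2]-o)@u-.115
d=np.load("pics/s5.npz"); g=lambda p:np.array(p)/10+[250,200]
print("plate far",fx(ray(d,g([(298,112),(455,262)]),.038)),"fence",fx(ray(d,g([(182,138),(255,205),(312,252),(385,325)]),.038)))
```

```text
plate far [0.0645 0.0683] fence [0.0955 0.0959 0.095  0.0966]
```

Call:
{"api": "drive_tool", "payload": {"rows": [[[0,0.005,0,0,255],[0,0.01,0,0,255],[0,0.015,0,0,255],[0,0.02,0,0,255],[0,0.025,0,0,255],[0,0.03,0,0,255],[0,0.034,0,0,255],[0,0.038,0,0,255],[0,0.042,0,0,255],[0,0.046,0,0,255]]]}}

```text
time: 14.88
position: [0.5686, -0.0433, 0.0612]
tool_rot: [-2.05, -2.38, 0.002]
ft_force: [-4.7, -0.4, 7.3]
grip_width: 0.156
```

```bash
python3 -c "
from h import *
s,M,y=cur(); print(M.T@s['ft_force'])"
```

```text
t 14.875 pos [ 0.5686 -0.0433  0.0612] yaw 98.52 z [-0.0014 -0.0004 -1.    ] F [-4.7171 -0.3716  7.3373] T [-0.0398  1.0294  0.0628] w 13.6 q [ 0.6936  0.4195 -0.792   1.8199  0.342   1.0459  1.4894]
[ 0.3295 -4.7307 -7.3306]
```

Call:
{"api": "drive_tool", "payload": {"rows": [[[0,0.004,-0.001,0,255],[0,0.008,-0.001,0,255],[0,0.012,-0.001,0,255],[0,0.016,-0.001,0,255],[0,0.02,-0.001,0,255],[0,0.024,-0.001,0,255],[0,0.028,-0.001,0,255],[0,0.03,-0.001,0,255]]]}}

```text
time: 15.88
position: [0.5782, -0.0418, 0.0613]
tool_rot: [2.05, 2.38, 0.0]
ft_force: [-0.3, -0.7, -2.5]
grip_width: 0.157
```

Run:
```python
from h import *
from bench import ctrl
s,M,y=cur(); print(M.T@s['ft_force'])
d=ctrl.get_image("scene"); np.savez("pics/s6.npz",**d);cv2.imwrite("pics/s6.png",cv2.resize(d["img"][200:250,250:330],None,fx=10,fy=10,interpolation=cv2.INTER_CUBIC))
```

```text
t 15.875 pos [ 0.5782 -0.0418  0.0613] yaw 98.52 z [ 0.0002  0.0002 -1.    ] F [-0.2728 -0.7255 -2.5375] T [ 0.0617  0.0668 -0.0136] w 13.62 q [ 0.6792  0.4371 -0.7864  1.798   0.352   1.0522  1.4816]
[-0.6775 -0.3779  2.5373]
```

View pics/s6.png

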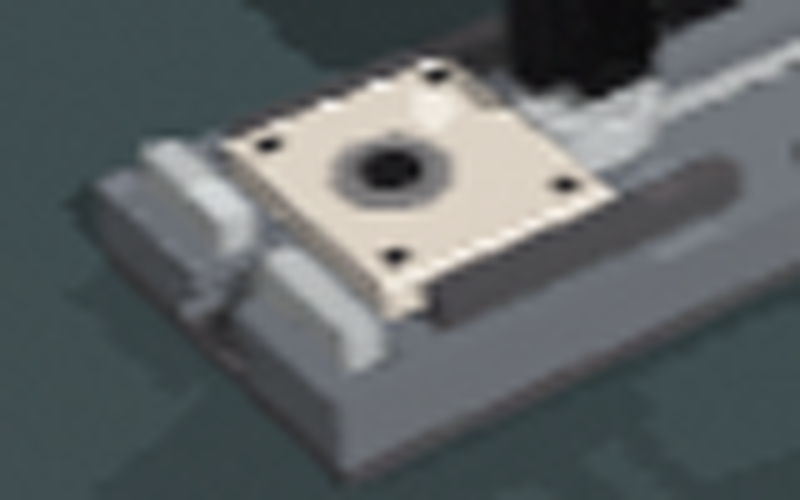

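Run:
```python
from h import *
yaw=np.radians(8.45);u=np.array([np.cos(yaw),np.sin(yaw)]);o=np.array([.468,-.0577])
fx=lambda X:(X[:,:2]-o)@u-.115
d=np.load("pics/s6.npz"); g=lambda p:np.array(p)/10+[250,200]
print("plate far",fx(ray(d,g([(222,142),(383,292)]),.038)),"near",fx(ray(d,g([(615,190),(445,62)]),.038)),"fence",fx(ray(d,g([(182,138),(255,205),(312,252),(385,325)]),.038)))
print("nut",fx(np.array([[.5782,-.0418]])))
```

```text
plate far [0.088  0.0897] near [0.0177 0.0196] fence [0.0955 0.0959 0.095  0.0966]
nut [-0.0037]
```

Call:
{"api": "drive_tool", "payload": {"rows": [[[0,0.002,0.001,0,255],[0,0.004,0.001,0,255],[0,0.006,0.001,0,255],[0,0.007,0.001,0,255],[0,0.007,0.001,0,255]]]}}

```text
time: 16.55
position: [0.5801, -0.0416, 0.0613]
tool_rot: [2.05, 2.38, -0.0]
ft_force: [-1.2, 0.2, 0.7]
grip_width: 0.158
```

```bash
python3 -c "
from h import *
s,M,y=cur(); print(M.T@s['ft_force'])"
```

```text
t 16.55 pos [ 0.5801 -0.0416  0.0613] yaw 98.52 z [ 0.0001 -0.0002 -1.    ] F [-1.1923  0.1737  0.7349] T [ 0.1229  0.2534 -0.0059] w 13.77 q [ 0.6758  0.441  -0.785   1.7931  0.3546  1.0543  1.4796]
[ 0.3483 -1.1534 -0.735 ]
```

Call:
{"api": "drive_tool", "payload": {"rows": [[[0,0.002,0.0005,0,255],[0,0.004,0.0005,0,255],[0,0.006,0.0005,0,255],[0,0.006,0.0005,0,255]]]}}

```text
time: 17.05
position: [0.5819, -0.0413, 0.0612]
tool_rot: [2.05, 2.38, -0.0]
ft_force: [-3.9, 1.4, 3.4]
grip_width: 0.157
```

```bash
python3 -c "
from h import *
s,M,y=cur(); print(M.T@s['ft_force'])"
```

```text
t 17.05 pos [ 0.5819 -0.0413  0.0612] yaw 98.52 z [ 0.     -0.0003 -1.    ] F [-3.8592  1.3894  3.4001] T [-0.0376  0.7056  0.0494] w 13.66 q [ 0.6728  0.4446 -0.7839  1.7887  0.3567  1.0559  1.478 ]
[ 1.945  -3.6107 -3.4007]
```

Call:
{"api": "drive_tool", "payload": {"rows": [[[0,0.001,0,0,255],[0,0.002,0,0,255],[0,0.003,0,0,255],[0,0.004,0,0,255],[0,0.004,0,0,255]]]}}

```text
time: 17.68
position: [0.583, -0.0412, 0.0612]
tool_rot: [-2.05, -2.38, 0.001]
ft_force: [-4.8, -0.7, 4.8]
grip_width: 0.157
```

```bash
python3 -c "
from h import *
s,M,y=cur(); print(M.T@s['ft_force'])"
```

```text
t 17.675 pos [ 0.583  -0.0412  0.0612] yaw 98.52 z [-0.0003 -0.0003 -1.    ] F [-4.8    -0.6509  4.8076] T [-0.0598  0.8789  0.0077] w 13.64 q [ 0.6709  0.4468 -0.7831  1.7858  0.3579  1.0572  1.477 ]
[ 0.066  -4.845  -4.8061]
```

Call:
{"api": "drive_tool", "payload": {"rows": [[[0,0.001,-0.0005,0,255],[0,0.002,-0.0005,0,255],[0,0.003,-0.0005,0,255],[0,0.004,-0.0005,0,255],[0,0.004,-0.0005,0,255]]]}}

```text
time: 18.3
position: [0.5843, -0.041, 0.0612]
tool_rot: [2.05, 2.38, -0.0]
ft_force: [-3.5, -0.9, 5.3]
grip_width: 0.157
```

```bash
python3 -c "
from h import *
s,M,y=cur(); print(M.T@s['ft_force'])"
```

```text
t 18.3 pos [ 0.5843 -0.041   0.0612] yaw 98.52 z [ 0.     -0.0002 -1.    ] F [-3.4937 -0.8669  5.3452] T [-0.095   0.8687 -0.065 ] w 13.64 q [ 0.669   0.4491 -0.7824  1.7829  0.3591  1.058   1.4761]
[-0.3407 -3.5837 -5.3451]
```

Call:
{"api": "drive_tool", "payload": {"rows": [[[0,0.001,-0.0003,0,255],[0,0.002,-0.0003,0,255],[0,0.003,-0.0003,0,255],[0,0.004,-0.0003,0,255],[0,0.004,-0.0003,0,255]]]}}

```text
time: 18.92
position: [0.5855, -0.0407, 0.0612]
tool_rot: [2.05, 2.38, 0.0]
ft_force: [-4.2, -1.0, 2.7]
grip_width: 0.157
```

```bash
python3 -c "
from h import *
s,M,y=cur(); print(M.T@s['ft_force'])"
```

```text
t 18.925 pos [ 0.5855 -0.0407  0.0612] yaw 98.52 z [ 0.0002 -0.     -1.    ] F [-4.21   -0.9516  2.7158] T [-0.0828  0.7186  0.0778] w 13.69 q [ 0.6671  0.4514 -0.7817  1.78    0.3603  1.0589  1.4752]
[-0.3174 -4.3041 -2.7164]
```

Call:
{"api": "drive_tool", "payload": {"rows": [[[0,0.001,0,0,255],[0,0.002,0,0,255],[0,0.003,0,0,255],[0,0.004,0,0,255],[0,0.004,0,0,255]]]}}

```text
time: 19.55
position: [0.5867, -0.0405, 0.0612]
tool_rot: [2.05, 2.38, 0.0]
ft_force: [-3.2, -0.7, 3.3]
grip_width: 0.159
```

```bash
python3 -c "
from h import *
from bench import ctrl
s,M,y=cur(); print(M.T@s['ft_force'])
d=ctrl.get_image('scene'); np.savez('pics/s7.npz',**d);cv2.imwrite('pics/s7.png',cv2.resize(d['img'][200:250,250:330],None,fx=10,fy=10,interpolation=cv2.INTER_CUBIC))
"
```

```text
t 19.55 pos [ 0.5867 -0.0405  0.0612] yaw 98.52 z [ 0.0001 -0.     -1.    ] F [-3.2455 -0.7386  3.2507] T [-0.0261  0.6562 -0.0542] w 13.82 q [ 0.6652  0.4537 -0.781   1.7771  0.3615  1.06    1.4742]
[-0.2497 -3.3186 -3.2511]
```

View pics/s7.png

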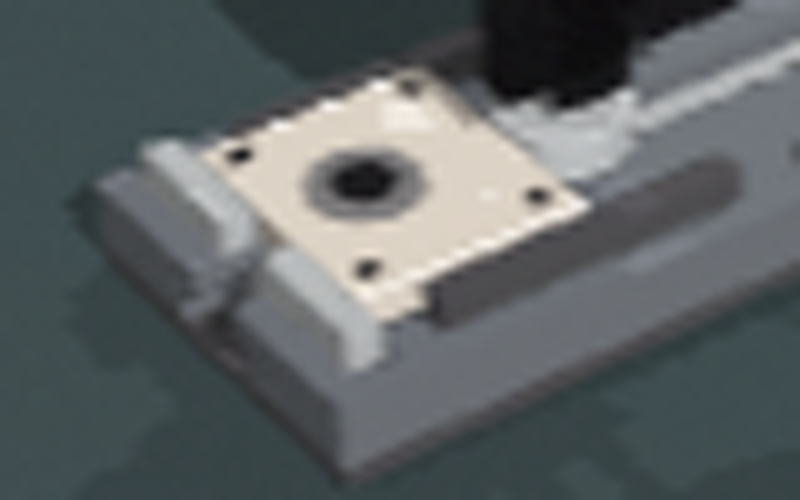

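The scene crop shows the plate's far edge (205,152)–(370,315) almost at the fence, with about 2 mm left.

Call:
{"api": "drive_tool", "payload": {"rows": [[[0,0.001,0,0,255],[0,0.002,0,0,255],[0,0.003,0,0,255],[0,0.003,0,0,255]]]}}

```text
time: 20.1
position: [0.5874, -0.0404, 0.0612]
tool_rot: [-2.05, -2.38, 0.0]
ft_force: [-4.1, 0.0, 3.2]
grip_width: 0.16
```

```bash
python3 -c "
from h import *
s,M,y=cur(); print(M.T@s['ft_force'])"
```

```text
t 20.1 pos [ 0.5874 -0.0404  0.0612] yaw 98.52 z [-0.0003 -0.0001 -1.    ] F [-4.0589  0.0075  3.1561] T [ 0.0037  0.8047 -0.0203] w 13.89 q [ 0.6638  0.4553 -0.7804  1.7749  0.3624  1.0612  1.4736]
[ 0.6087 -4.014  -3.1549]
```

Call:
{"api": "drive_tool", "payload": {"rows": [[[0,0.001,0,0,255],[0,0.002,0,0,255],[0,0.003,0,0,255],[0,0.003,0,0,255]]]}}

```text
time: 20.6
position: [0.5875, -0.0404, 0.0612]
tool_rot: [-2.05, -2.379, 0.003]
ft_force: [-7.1, -1.1, 5.8]
grip_width: 0.157
```

```bash
python3 -c "
from h import *
s,M,y=cur(); print(M.T@s['ft_force'])"
```

```text
t 20.6 pos [ 0.5875 -0.0404  0.0612] yaw 98.51 z [-0.0021 -0.0005 -1.    ] F [-7.1331 -1.0827  5.81  ] T [-0.0973  1.395  -0.0415] w 13.68 q [ 0.6625  0.4568 -0.7798  1.7731  0.3631  1.0637  1.4728]
[-0.0156 -7.2271 -5.7947]
```

The stop has stalled: position holds while the force rises, so the plate is at the fence. Now the firm press.

Call:
{"api": "drive_tool", "payload": {"rows": [[[0,0.001,0,0,255],[0,0.002,0,0,255],[0,0.003,0,0,255],[0,0.003,0,0,255],[0,0.003,0,0,255]]]}}

```text
time: 21.22
position: [0.5876, -0.0404, 0.0612]
tool_rot: [-2.049, -2.378, 0.005]
ft_force: [-8.3, -0.2, 8.5]
grip_width: 0.159
```

```bash
python3 -c "
from h import *
s,M,y=cur(); print(M.T@s['ft_force'])"
```

```text
t 21.225 pos [ 0.5876 -0.0404  0.0612] yaw 98.51 z [-0.0038 -0.0009 -1.    ] F [-8.2536 -0.2313  8.4921] T [-0.0863  1.8743 -0.0272] w 13.82 q [ 0.6612  0.4582 -0.7793  1.7712  0.3638  1.0662  1.4721]
[ 0.9894 -8.2302 -8.4603]
```

Call:
{"api": "drive_tool", "payload": {"rows": [[[0,0.002,-0.0005,0,255],[0,0.004,-0.001,0,255],[0,0.005,-0.001,0,255],[0,0.005,-0.001,0,255],[0,0.005,-0.001,0,255],[0,0.005,-0.001,0,255]]]}}

```text
time: 21.98
position: [0.5879, -0.0404, 0.0613]
tool_rot: [-2.048, -2.377, 0.009]
ft_force: [-11.6, -1.1, 8.7]
grip_width: 0.158
```

```bash
python3 -c "
from h import *
s,M,y=cur(); print(M.T@s['ft_force'])"
```

```text
t 21.975 pos [ 0.5879 -0.0404  0.0613] yaw 98.51 z [-0.0066 -0.0015 -1.    ] F [-11.6135  -1.0548   8.7179] T [-0.1752  2.5481  0.0051] w 13.78 q [ 0.6591  0.4604 -0.7785  1.7681  0.3648  1.0702  1.4712]
[  0.6704 -11.7003  -8.6394]
```

Push is about 11.7 N, held for more than 0.4 s with no motion. I'll relax to a lighter contact and start the clockwise turn, checking for a jam near 20°.

Call:
{"api": "drive_tool", "payload": {"rows": [[[0,-0.003,-0.001,0,255],[0,-0.006,-0.0015,0,255],[0,-0.006,-0.0015,0,255]]]}}

```text
time: 22.35
position: [0.5877, -0.0405, 0.0613]
tool_rot: [-2.049, -2.379, 0.003]
ft_force: [-6.1, -0.5, 2.7]
grip_width: 0.159
```

```bash
python3 -c "
from h import *
s,M,y=cur(); print(M.T@s['ft_force'])"
```

```text
t 22.35 pos [ 0.5877 -0.0405  0.0613] yaw 98.51 z [-0.0027 -0.0004 -1.    ] F [-6.0951 -0.5261  2.6624] T [-0.1409  1.2156  0.0056] w 13.82 q [ 0.6621  0.4575 -0.7795  1.7719  0.3632  1.0647  1.4729]
[ 0.3815 -6.113  -2.646 ]
```

Call:
{"api": "drive_tool", "payload": {"rows": [[[0,0,0,0.02,255],[0,0,0,0.04,255],[0,0,0,0.06,255],[0,0,0,0.08,255],[0,0,0,0.1,255],[0,0,0,0.1,255]]]}}

```text
time: 23.1
position: [0.5875, -0.038, 0.0613]
tool_rot: [-2.393, -2.029, 0.001]
ft_force: [-6.3, 2.9, 2.6]
grip_width: 0.156
```

```bash
python3 -c "
from h import *
s,M,y=cur(); print(M.T@s['ft_force'])"
```

```text
t 23.1 pos [ 0.5875 -0.038   0.0613] yaw 80.59 z [-0.0031  0.0022 -1.    ] F [-6.2959  2.8675  2.6103] T [0.6599 1.294  0.0986] w 13.61 q [ 0.6152  0.4389 -0.7211  1.7738  0.3255  1.0554  1.1839]
[ 1.8035 -6.6889 -2.5846]
```

The collar is rolling sideways on the plate: about 2.9 N of side friction and 2.4 mm of sideways drift. I'll lighten the push and recentre before turning further.

Call:
{"api": "drive_tool", "payload": {"rows": [[[-0.004,-0.001,0,0,255],[-0.008,-0.002,0,0,255],[-0.008,-0.002,0,0,255],[-0.008,-0.002,0,0,255]]]}}

```text
time: 23.6
position: [0.588, -0.0421, 0.0616]
tool_rot: [-2.397, -2.03, -0.001]
ft_force: [-1.1, 3.2, -3.5]
grip_width: 0.156
```

```bash
cat >> h.py <<'E'
def fix():
    s,M,y=cur(); a=np.radians(8.45);u=np.array([np.cos(a),np.sin(a)]);n=np.array([-u[1],u[0]]);o=np.array([.468,-.0577])
    p=s["position"][:2]-o; f=s["ft_force"]
    print("fix x,y mm",(p@u-.115)*1e3,p@n*1e3,"F along,across,z",f[:2]@u,f[:2]@n,f[2],"turned",98.5-y)
    return s,M,y
E
python3 -c "
from h import *
fix()"
```

```text
t 23.6 pos [ 0.588  -0.0421  0.0616] yaw 80.52 z [-0.      0.0008 -1.    ] F [-1.1145  3.2398 -3.5342] T [0.6681 0.245  0.0205] w 13.54 q [ 0.6207  0.4373 -0.7199  1.7746  0.3262  1.0526  1.1887]
fix x,y mm 5.9612153467623745 -2.1755901956895567 F along,across,z -0.6262917403100347 3.3683994082049087 -3.534219038870572 turned 17.97890860968303
```

Call:
{"api": "drive_tool", "payload": {"rows": [[[0.0025,0,0.0005,0,255],[0.005,-0.0006,0.001,0,255],[0.005,-0.0006,0.001,0,255],[0.005,-0.0006,0.001,0,255]]]}}

```text
time: 24.1
position: [0.588, -0.0418, 0.0617]
tool_rot: [2.398, 2.029, -0.001]
ft_force: [-2.7, -0.4, -2.9]
grip_width: 0.152
```

```bash
python3 -c "
from h import *
fix()"
```

```text
t 24.1 pos [ 0.588  -0.0418  0.0617] yaw 80.49 z [-0.0002 -0.001  -1.    ] F [-2.6645 -0.4134 -2.9059] T [-0.1639  0.3687 -0.0239] w 13.18 q [ 0.6187  0.437  -0.7195  1.7745  0.3278  1.0534  1.1858]
fix x,y mm 6.002968338930964 -1.8804188297610198 F along,across,z -2.696360653549128 -0.017382183228748602 -2.9058695062929947 turned 18.014171331604786
```

Call:
{"api": "drive_tool", "payload": {"rows": [[[0.003,-0.001,0.0007,0,255],[0.0055,-0.0017,0.0015,0,255],[0.0055,-0.0017,0.0015,0,255],[0.0055,-0.0017,0.0015,0,255]]]}}

```text
time: 24.6
position: [0.5877, -0.0395, 0.0613]
tool_rot: [2.397, 2.03, -0.001]
ft_force: [-2.7, -1.8, -2.3]
grip_width: 0.16
```

```bash
python3 -c "
from h import *
fix()"
```

```text
t 24.6 pos [ 0.5877 -0.0395  0.0613] yaw 80.51 z [-0.0004 -0.0005 -1.    ] F [-2.6725 -1.7757 -2.2606] T [-0.5013  0.6678 -0.0491] w 13.89 q [ 0.6162  0.437  -0.7204  1.7758  0.3278  1.0525  1.1825]
fix x,y mm 6.025250075861591 0.3834976467416295 F along,across,z -2.9044279736367877 -1.363723675072484 -2.2606495464251366 turned 17.988898735077385
```

Call:
{"api": "drive_tool", "payload": {"rows": [[[-0.001,0,0,0.025,255],[-0.002,0,0,0.05,255],[-0.002,0,0,0.075,255],[-0.002,0,0,0.1,255],[-0.002,0,0,0.1,255]]]}}

```text
time: 25.22
position: [0.5876, -0.0381, 0.0613]
tool_rot: [-2.683, -1.632, -0.001]
ft_force: [-2.7, 1.7, -1.2]
grip_width: 0.156
```

```bash
python3 -c "
from h import *
fix()"
```

```text
t 25.225 pos [ 0.5876 -0.0381  0.0613] yaw 62.64 z [-0.0002  0.0016 -1.    ] F [-2.6895  1.6904 -1.2241] T [0.3492 0.6771 0.0651] w 13.56 q [ 0.5705  0.4207 -0.6629  1.7777  0.2932  1.0441  0.8941]
fix x,y mm 6.161280300770594 1.776550811362285 F along,across,z -2.411916326692581 2.0672448711616953 -1.2240893584260815 turned 35.85684050688197
```

Call:
{"api": "drive_tool", "payload": {"rows": [[[-0.0025,0.0015,0,0,255],[-0.005,0.003,0,0,255],[-0.005,0.003,0,0,255]]]}}

```text
time: 25.6
position: [0.5881, -0.0417, 0.0613]
tool_rot: [2.685, 1.63, 0.001]
ft_force: [-2.1, 1.0, -2.0]
grip_width: 0.158
```

```bash
python3 -c "
from h import *
fix()"
```

```text
t 25.6 pos [ 0.5881 -0.0417  0.0613] yaw 62.52 z [ 0.0005  0.0002 -1.    ] F [-2.0719  0.9789 -1.9958] T [ 0.3742  0.4005 -0.0049] w 13.75 q [ 0.5741  0.4212 -0.6612  1.7766  0.2945  1.0439  0.8966]
fix x,y mm 6.106019417270722 -1.8040871509150374 F along,across,z -1.9055726583906862 1.2727605221983398 -1.9957881016689147 turned 35.980478065489415
```

Side stiffness is soft (about 1.2 N/mm), and turning friction pushes the stop +1.8 mm. The present −1.8 mm bias should therefore cancel that while turning.

Call:
{"api": "drive_tool", "payload": {"rows": [[[0,0,0,0.025,255],[0,0,0,0.05,255],[0,0,0,0.075,255],[0,0,0,0.1,255],[0,0,0,0.1,255]]]}}

```text
time: 26.22
position: [0.5881, -0.0409, 0.0613]
tool_rot: [-2.906, -1.192, -0.001]
ft_force: [-1.2, 3.5, -2.8]
grip_width: 0.154
```

```bash
python3 -c "
from h import *
fix()"
```

```text
t 26.225 pos [ 0.5881 -0.0409  0.0613] yaw 44.59 z [ 0.0006  0.0008 -1.    ] F [-1.2284  3.4514 -2.8489] T [0.7598 0.3668 0.0004] w 13.41 q [ 0.5281  0.4071 -0.6043  1.7782  0.2635  1.0372  0.6052]
fix x,y mm 6.296441343904363 -0.9899474155457753 F along,across,z -0.7078881905587807 3.5943988608930986 -2.8488852690077966 turned 53.905395240352746
```

Call:
{"api": "drive_tool", "payload": {"rows": [[[0.002,-0.001,0,0,255],[0.004,-0.002,0,0,255],[0.004,-0.002,0,0,255]]]}}

```text
time: 26.6
position: [0.5881, -0.0407, 0.0613]
tool_rot: [2.907, 1.19, -0.001]
ft_force: [-2.9, 0.7, -0.6]
grip_width: 0.157
```

```bash
python3 -c "
from h import *
fix()"
```

```text
t 26.6 pos [ 0.5881 -0.0407  0.0613] yaw 44.52 z [-0.0004 -0.0004 -1.    ] F [-2.8809  0.7019 -0.5976] T [ 0.4348  0.5666 -0.0353] w 13.66 q [ 0.5266  0.4078 -0.604   1.7775  0.265   1.0385  0.6021]
fix x,y mm 6.331488370276278 -0.8358521946941534 F along,across,z -2.7464890962896638 1.1176403047967503 -0.5976409431141254 turned 53.97696445963108
```

Good. I'll turn on with a small bias.

Call:
{"api": "drive_tool", "payload": {"rows": [[[0,0,0,0.025,255],[0,0,0,0.05,255],[0,0,0,0.075,255],[0,0,0,0.1,255],[0,0,0,0.1,255]]]}}

```text
time: 27.22
position: [0.5883, -0.0405, 0.0613]
tool_rot: [3.057, 0.722, 0.0]
ft_force: [-1.1, 2.6, -1.4]
grip_width: 0.161
```

```bash
python3 -c "
from h import *
fix()"
```

```text
t 27.225 pos [ 0.5883 -0.0405  0.0613] yaw 26.57 z [ 0.0001 -0.0003 -1.    ] F [-1.117   2.5581 -1.4207] T [ 0.3891  0.4852 -0.0618] w 14.04 q [ 0.4814  0.3957 -0.5479  1.779   0.2365  1.0324  0.3094]
fix x,y mm 6.547408164232577 -0.6525032005712176 F along,across,z -0.7289530337845913 2.6944370650382496 -1.4207381908152323 turned 71.92771731416994
```

Call:
{"api": "drive_tool", "payload": {"rows": [[[0.002,-0.001,0,0.025,255],[0.002,-0.001,0,0.05,255],[0.002,-0.001,0,0.075,255],[0.002,-0.001,0,0.095,255],[0.002,-0.001,0,0.095,255],[0.002,-0.001,0,0.095,255]]]}}

```text
time: 27.98
position: [0.5886, -0.0401, 0.0613]
tool_rot: [3.13, 0.26, -0.0]
ft_force: [-4.0, 1.0, -1.5]
grip_width: 0.16
```

```bash
python3 -c "
from h import *
from bench import ctrl
fix()
for n in ('wrist','scene'):
    d=ctrl.get_image(n); np.savez(f'pics/{n}8.npz',**d); cv2.imwrite(f'pics/{n}8.png',d['img'] if n=='wrist' else cv2.resize(d['img'][180:250,240:340],None,fx=8,fy=8,interpolation=cv2.INTER_CUBIC))
"
```

```text
t 27.975 pos [ 0.5886 -0.0401  0.0613] yaw 9.51 z [-0.0003 -0.0005 -1.    ] F [-3.9506  1.0459 -1.5244] T [ 0.1713  0.5884 -0.0158] w 13.89 q [ 0.4387  0.3865 -0.4964  1.7797  0.2118  1.0286  0.0291]
fix x,y mm 6.824759307270279 -0.3538732036200249 F along,across,z -3.7540585906330763 1.6150575829884035 -1.5244145861381235 turned 88.98893610262334
```

View pics/wrist8.png

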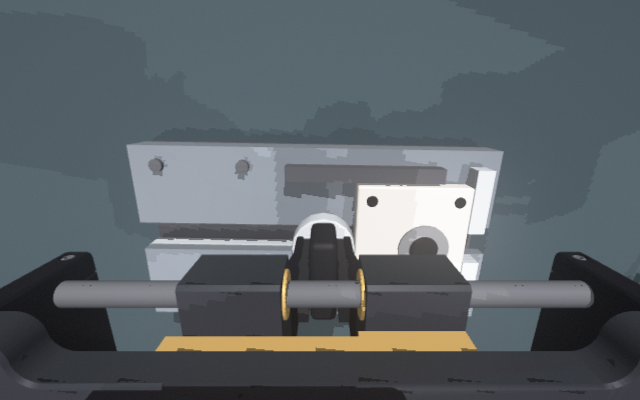

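View pics/scene8.png

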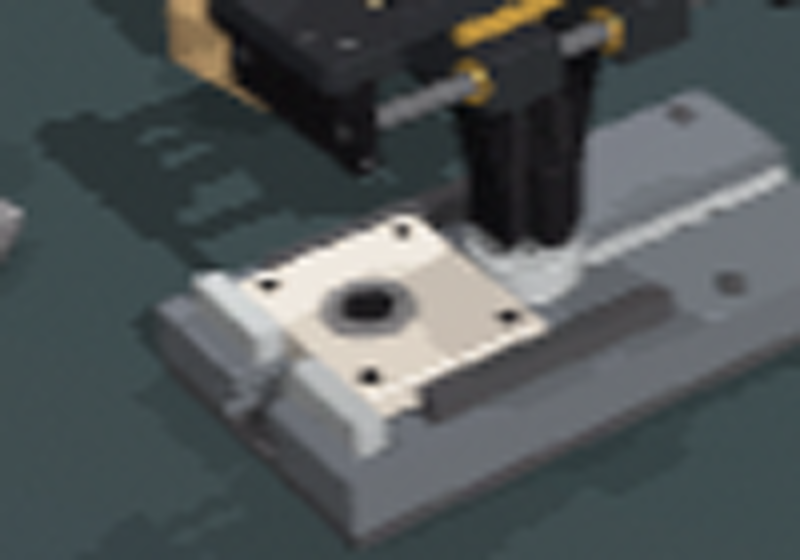

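Turned 89°, with the plate touching the fence in both views (wrist: plate edge at column 472, fence bar from 470). I'll take out the residual side load, then release.

Call:
{"api": "drive_tool", "payload": {"rows": [[[-0.001,-0.002,0.0005,0,255],[-0.002,-0.0035,0.001,0,255],[-0.002,-0.0035,0.001,0,255],[-0.002,-0.0035,0.001,0,255]]]}}

```text
time: 28.58
position: [0.5884, -0.0394, 0.0612]
tool_rot: [3.13, 0.257, 0.001]
ft_force: [-2.1, -2.6, -0.1]
grip_width: 0.152
```

```bash
python3 -c "
from h import *
fix()"
```

```text
t 28.575 pos [ 0.5884 -0.0394  0.0612] yaw 9.4 z [ 0.001  -0.0006 -1.    ] F [-2.1099 -2.5859 -0.0822] T [-0.4434  0.1723 -0.0217] w 13.26 q [ 0.4377  0.3852 -0.4964  1.7814  0.2115  1.0267  0.0261]
fix x,y mm 6.746105756853998 0.41680227015944116 F along,across,z -2.4669502988151324 -2.247833565210126 -0.08216859782885046 turned 89.09891754805149
```

Call:
{"api": "drive_tool", "payload": {"rows": [[[0,0.0015,0,0,255],[0,0.0018,0,0,255],[0,0.0018,0,0,255]]]}}

```text
time: 28.95
position: [0.5884, -0.0394, 0.0612]
tool_rot: [3.131, 0.258, 0.001]
ft_force: [-1.4, -0.0, 1.1]
grip_width: 0.162
```

```bash
python3 -c "
from h import *
fix()"
```

```text
t 28.95 pos [ 0.5884 -0.0394  0.0612] yaw 9.42 z [ 0.0008 -0.0001 -1.    ] F [-1.4329 -0.0108  1.1027] T [-0.379   0.1405 -0.0237] w 14.07 q [ 0.4381  0.3854 -0.4967  1.7812  0.211   1.0269  0.0269]
fix x,y mm 6.755349294438398 0.46172318688214825 F along,across,z -1.4189608628679076 0.19986098404301533 1.1026761463770554 turned 89.07599641121735
```

Loads are now small (1.4 N along, 0.2 N across, seated). Releasing.

Call:
{"api": "drive_tool", "payload": {"rows": [[[0,0,0,0,215],[0,0,0,0,190],[0,0,0,0,160],[0,0,0,0,140],[0,0,0,0,120],[0,0,0,0,120],[0,0,0,0,120]]]}}

```text
time: 29.82
position: [0.588, -0.0394, 0.061]
tool_rot: [3.131, 0.258, 0.0]
ft_force: [-0.6, -0.3, 1.0]
grip_width: 0.524
```

```bash
python3 -c "
from h import *
fix()"
```

```text
t 29.825 pos [ 0.588  -0.0394  0.061 ] yaw 9.42 z [ 0. -0. -1.] F [-0.6075 -0.3179  1.0063] T [-0.0364 -0.0983  0.0199] w 45.57 q [ 0.4382  0.3855 -0.4966  1.7816  0.211   1.0272  0.0269]
fix x,y mm 6.39008612068076 0.49406106550948625 F along,across,z -0.6476426486242625 -0.22518305392513965 1.006283248682414 turned 89.08062716024517
```

Now straight up clear, then back off toward the robot for a check view.

Call:
{"api": "drive_tool", "payload": {"rows": [[[0,0,-0.04,0,120],[0,0,-0.12,0,120],[0,0,-0.25,0,120],[0,0,-0.4,0,120],[0,0.1,-0.5,0,120],[0,0.2,-0.5,0,120],[0,0.2,-0.5,0,120],[0,0.2,-0.5,0,120],[0,0.2,-0.5,0,120]]]}}

```text
time: 30.95
position: [0.5977, -0.0969, 0.2109]
tool_rot: [-3.13, -0.261, 0.0]
ft_force: [-0.2, -0.0, -0.0]
grip_width: 0.531
```

```bash
python3 -c "
from h import *
from bench import ctrl
fix()
for n in ('wrist','scene','top'):
    d=ctrl.get_image(n); np.savez(f'pics/{n}9.npz',**d); cv2.imwrite(f'pics/{n}9.png',d['img'] if n=='wrist' else cv2.resize(d['img'][160:250,230:350] if n=='scene' else d['img'][125:245,310:470],None,fx=5,fy=5,interpolation=cv2.INTER_CUBIC))
"
```

```text
t 30.95 pos [ 0.5977 -0.0969  0.2109] yaw 9.54 z [-0.0003  0.0006 -1.    ] F [-0.2343 -0.0435 -0.0438] T [-0.0372 -0.1162 -0.0297] w 46.21 q [ 0.5277  0.2771 -0.492   1.5885  0.1336  1.31    0.1836]
fix x,y mm 7.5010748129993585 -57.862502164507184 F along,across,z -0.23810483636525503 -0.008623023306935105 -0.04375855113141234 turned 88.9596874584968
```

View pics/wrist9.png

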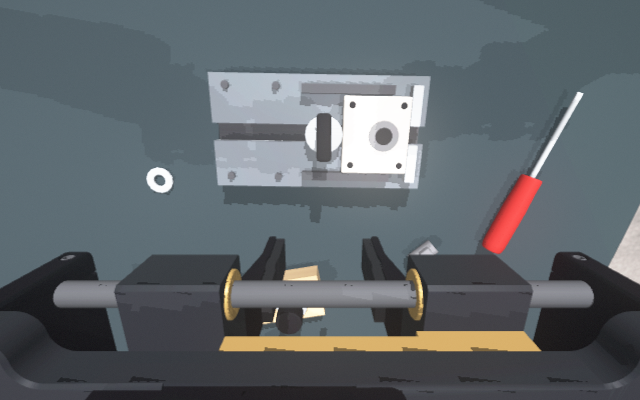

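View pics/scene9.png

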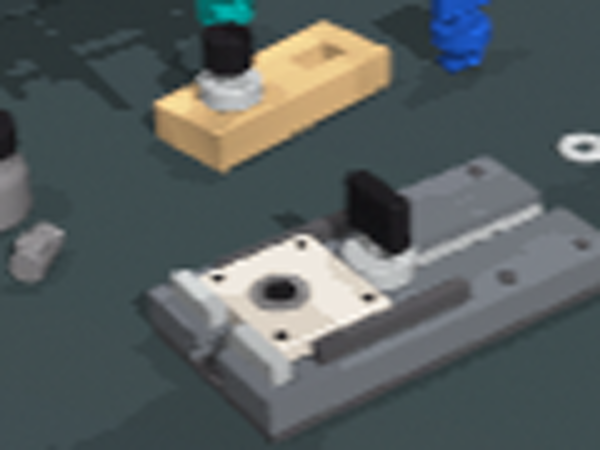

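The wrist view shows the stop's wing crosswise at (323,138), its collar touching the plate's near edge (column 342), and the plate against the fence (column 412). The scene view agrees, with the stop upright and the round-knobbed stop still in its pocket. One numeric check before handing in.

Run:
```python
from h import *
d=np.load("pics/wrist9.npz"); im=d["img"]
cv2.imwrite("pics/w9a.png",cv2.resize(im[65:195,285:435],None,fx=5,fy=5,interpolation=cv2.INTER_CUBIC)[:600])
```

```text
(no output)
```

View pics/w9a.png

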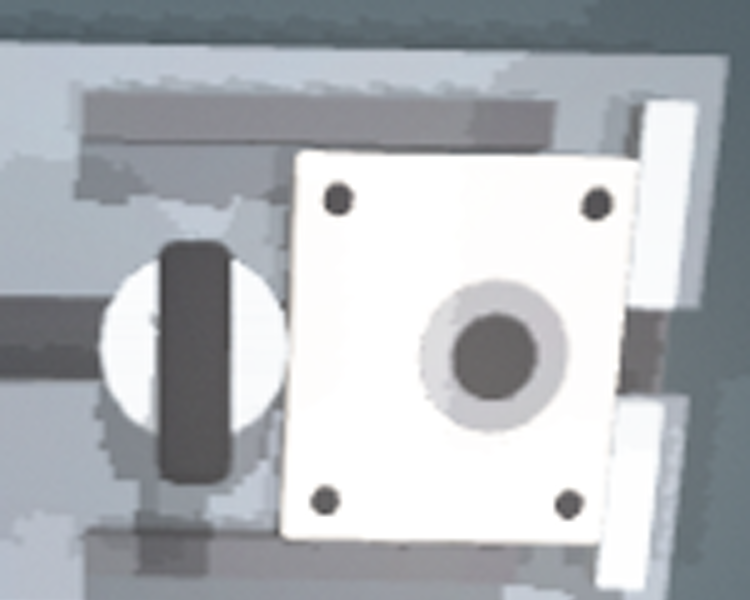

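Run:
```python
from h import *
d=np.load("pics/wrist9.npz"); b=lambda p:(np.array(p,float)+.5)/5-.5+[285,65]
P=ray(d,b([(295,151),(638,158),(602,546),(281,540)]),.038)[:,:2]
ang=lambda v:np.degrees(np.arctan2(v[1],v[0]))
print("plate long-edge angles",ang(P[1]-P[0]),ang(P[2]-P[3]),"cross",ang(P[0]-P[3])-90,ang(P[1]-P[2])-90)
F=ray(d,b([(643,103),(597,585)]),.038)[:,:2];print("fence",ang(F[0]-F[1])-90)
c=P.mean(0);N=ray(d,b([(194,345)]),.040)[0,:2];u=np.array([np.cos(np.radians(8.4)),np.sin(np.radians(8.4))])
print("plate sizes",np.linalg.norm(P[0]-P[3]),np.linalg.norm(P[0]-P[1]),"nut-plate x",(N-c)@u)
W=ray(d,b([(196,242),(196,484)]),.08)[:,:2];print("wing angle",ang(W[0]-W[1]))
f=(F-c)@u;print("fence-plate centre",f)
```

```text
plate long-edge angles 8.387125702731543 8.39459887798425 cross 8.474048234441668 8.972013862934105
fence 8.807909721382728
plate sizes 0.08015807699821119 0.06970102614556606 nut-plate x -0.05482187011598986
wing angle 99.52536851123797
fence-plate centre [0.0345 0.0352]
```

```bash
python3 -c "
from bench import ctrl
print(ctrl.close_job())"
```

```text
the job is handed in; nothing more can be done
None
```

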